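# Tighten the glass-guard clamp screw on the sweets counter

### The job

The glass guard on the sweets counter is loose: take the red T-handle hex key from its wooden holder, set it in the recessed socket of the guard's clamp screw and push it gently fully home before turning. Then turn it clockwise until the screw comes up against its stop, snug but not forced, keeping the key fully home, and leave the key standing in the screw. Leave the jar, the bowl and the cake box alone.

Things in the scene. Friction and masses are not known exactly. Their poses are not given: they have to be found in the camera images.
- key_center (a point): Centre of the handle of a T-handle hex key that stands upright in the holder. The handle is a red bar 90 x 16 x 20 mm (along the key's x, y, z), to be gripped across its 16 mm; a dark steel hexagon shaft, 19 mm across flats (21.9 mm across corners) and 75 mm long, hangs from the middle of its underside. Two flats of the hexagon face along the handle's length (key x). This point is 85 mm above the shaft's lower end; z points up. Mass about 0.32 kg
- key_tip (a point): Centre of the flat lower end of the key's hexagon shaft; same axes as key_center
- key: The whole hex key; origin at key_tip
- holder: Fixed wooden block 64 x 64 x 50 mm, origin at the centre of its underside; a square hole 25 mm wide and 44 mm deep in its top holds the key upright, the key's lower end 6 mm above the table
- guard: Fixed aluminium foot of the glass guard; origin on the table under the screw's axis. Block 80 x 80 x 45 mm (z up) with a round recess in its top, 23.2 mm wide, 10 mm deep, rim bevelled by 3 mm; the screw's face is its floor. Beside the block, towards +x, a shoe 30 mm high and 300 mm long (along y) holds an 8 mm glass pane, middle plane at x = 76 mm, top edge 115 mm above the table
- socket_mouth (a point): On the screw's axis at the level of the screw's face, 10 mm below the block's top, 35 mm above the table; fixed to the guard, z up. The hexagon socket in the screw begins here: 19.8 mm across flats, 14 mm deep (so the bottom is 21 mm above the table), sharp-edged, with a flat land around it. Its flats stand at any angle, different every time and not given by the axes of this point: the key goes in only within about 6 degrees of matching, and repeats every 60 degrees
- clamp_screw (a joint): Turn of the clamp screw in rad, growing clockwise seen from above: starts between 0 and 0.6 (unknown relation to the angle of the flats), firm stop at 1.2. Turns with about 0.1 N m of friction and stays where it is left
- clamp_strain (a joint): Wind-up of the clamp under the screw in rad, 0 unloaded, growing clockwise with the torque on the screw (4 N m per rad); about 0.02 while the screw turns, rises once it is on its stop; more than 0.12 (about 0.5 N m) is overtightened
- jar: Bystander: amber glass jar with brass cap, 64 mm wide, 100 mm high; origin at the centre of its underside
- bowl: Bystander: blue ceramic bowl, 110 mm wide, 45 mm high; origin at the centre of its underside
- cakebox: Bystander: closed cardboard cake box 100 x 130 x 60 mm; origin at the centre of its underside
Not all that is in view belongs to the job. Of the things shaped like the key, the dark steel one is meant.

How it is judged:
By the outcome, as a careful person would: the job done as asked, in the order asked, and still so for the second after the job is handed in, with the robot touching nothing.
It also fails if it takes over 72 s, if anything falls off the work surface, if the arm or the gripper's body presses on something with over 40 N, if the wrist force passes 120 N, or if a joint passes its speed limit or range.

### The arm

A 6-joint arm with a two-finger parallel gripper is mounted at the origin on the work surface. World frame = base frame: x ahead of the robot, y to its left, z up, the work surface at z = 0. Lengths are in m, angles in degrees, forces in N, time in s.
With the tool pointing down it reaches from about 0.275 to 1 m from the base axis. Payload 8.4 kg.
Tool frame: the origin (TCP) lies at the centre of the arm's flange, where the gripper is bolted on; the fingertips stand 173 mm ahead of it and the grasp point (between the pads) lies 155 mm ahead of it; x points along the fingers, y is the direction in which the jaws open and shut, and the axes are right-handed (so a half turn about x gives the same grasp; the last joint's range is limited). The gripper opens to 85 mm and grips with 20 to 120 N. Pads are 22 mm wide; open, the fingers measure 114 mm over their backs; the gripper's body (76 mm by 85 mm) begins 54 mm behind the grasp point. The pads swing forward as they close: fully open they stand 13 mm farther back than shut.
Start: joints at [-75.138, 20.225, 93.587, -0, 66.188, -0.138], TCP at [0.162, -0.604, 0.405] pointing down, gripper open.
Joint ranges: [-150.9, 150.9], [-52.94, 120.26], [3.33, 152.33], [-74.26, 254.26], [0, 154.13], [-172.89, 172.89]. Speed limits (degrees/s): [127.2, 127.2, 159.86, 180, 180, 180].

### API

Orientations are given as a 3x3 rotation matrix whose columns are the frame's x, y, z axes.
In Python, from cell import telemetry, grab_frame, camera_model, env, spotter gives the robot as it stands. The module is installed in compiled form; this text tells all that it offers.
- The arm moves only by the tool arm_command, never from a script. Its argument "commands" is a list of rows, each a list of 6 numbers: the shift along the world's x, y, z scaled (see below), then the turn, a rotation vector about the world's x, y, z scaled (see below). In form: [[dx, dy, dz, rx, ry, rz], ...]. A call has 1 to 12 rows; each row is the pose to reach, as a shift and turn from the pose measured when the call began, turning the shorter way round; what a row does not reach only later rows make up. The controller multiplies each number of a shift by 0.2 m and each number of a turn by 360 degrees. A row lasts 1/12 s, in which the tool goes at most 41.7 mm and 7.16 degrees, less where a joint would pass 70% of its speed; a pose out of reach is approached as far as the arm can. A call with a number of a shift or a turn outside -1 to 1 is refused whole. A call with a gripper value outside its range is refused whole. "jaw" is the opening, from -1 (shut) to 1 (fully open), set as the call begins (left out, the last holds). The fingers move at their own pace and stop on an object; "newtons" is the grip in N (left out, the last holds). Time passes only in rows, so rows that repeat a pose let the fingers close. It gives the time, the measured TCP pose, the force and the opening at its end, in the units of the state.
- telemetry.observe(): the state, without advancing time (a new reading comes with each control period).
- grab_frame(name): name is "side" or "top"; returns the picture (480x640x3 uint8, blue, green, red); there is no depth.
- camera_model(name): a dict with "vertical_fov" (degrees; the focal length in pixels is half the picture's height over the tangent of half this angle, whatever the lens; pixels are square), "cx", "cy" (the principal point, pixels), "position" and "orientation" of the camera in the world. Camera axes: x right, y down, z forward; pixel columns grow to the right and rows downward; lengths in m; the calibration is good to about 2 mm. A picture is of the moment at which its call begins. camera_model takes no time and is no camera call.
- env.finish_job(): hands the job in, once; it reports no verdict.
Trained networks look in the newest picture that a camera, given by its name, has taken for a name from the list of things; names that differ only in an ending like _2 or _b are one class to them, and where a whole thing is asked for, a point or a joint stands for the part that bears it (a point fixed in the world has none). Each returns a list of dicts, best first, with "score" (0 to 1); they miss things now and then, are a little off and sometimes report something else, mostly with a low value. They report only what shows in the picture. A call takes as long as a camera call. They do not tell look-alikes from the thing itself.
- spotter.search_frame(query, camera): "centre" ([column, row] in pixels, amid what is visible of it).
- spotter.landmark_of(query, camera): "centre" ([column, row] in pixels: a listed point, or the origin of a listed thing).
The state is a dict: "t": time; "joint_positions": joint angles; "qd": joint speeds; "tau": joint torques, N m; "position": TCP position; "ee_rot": TCP orientation; "force": force on the tool from outside, world axes, zero at the start; "wrist_torque": the same for the moment, N m; "opening": finger opening in m.
Only numpy, scipy, OpenCV 4.12 (cv2) and the standard library are available. Lean on these libraries where they do the work, as an engineer would, in place of code of your own. Each camera call takes 0.05 s, during which the arm holds its last target.

## Working session

There is one attempt and no reset: what is moved stays moved. The work goes in short steps, Python scripts to look and compute and a tool call to move; the robot and the scene stay as the last step left them, time stands still between calls to the robot, and variables do not carry over. Pictures are saved under pics/ and viewed, and the job is handed in when it is done.

Besides the shell and the picture viewer there is one more tool, called after "Call:" as name(argument=value, ...) on one line, values as JSON. arm_command: Moves the arm, as the interface text tells. Shifts and turns lie within -1 to 1; 1 stands for 0.2 m of shift or 360 degrees of turn. Its arguments: {"type":"object","properties":{"commands":{"type":"array","items":{"type":"array","items":{"type":"number","minimum":-1,"maximum":1}}},"jaw":{"type":"number"},"newtons":{"type":"number"}},"required":["commands"]}

```bash
mkdir -p pics; python3 - <<'E'
from cell import telemetry, grab_frame, camera_model, env, spotter
import cv2
print(telemetry.observe())
for c in ("side","top"):
    print(c,camera_model(c))
    cv2.imwrite(f"pics/{c}0.png",grab_frame(c))
    for q in ("key_center","key_tip","holder","socket_mouth","guard"):
        print(q,[( [round(v,1) for v in d["centre"]],round(d["score"],2)) for d in spotter.landmark_of(q,c)])
E
```

```text
{'t': 0.0, 'joint_positions': array([-7.51370872e+01,  2.02627535e+01,  9.36280023e+01, -3.56860258e-04,
        6.61891082e+01, -1.37016443e-01]), 'qd': array([ 0.01655201, -0.08177209, -0.0282365 , -0.01461001,  0.01893098,
       -0.0302534 ]), 'tau': array([-3.28417635e-03, -6.05262208e+01, -3.42069983e+01, -1.30739531e-04,
        9.11899551e-03, -1.98966501e-05]), 'position': array([ 0.16170628, -0.60347984,  0.40396663]), 'ee_rot': array([[-3.63050548e-04,  2.58820031e-01, -9.65925494e-01],
       [ 1.34579248e-03, -9.65924556e-01, -2.58820286e-01],
       [-9.99999029e-01, -1.39390011e-03,  2.36138785e-06]]), 'force': array([ 0.44101122, -0.16354143, -0.26383164]), 'wrist_torque': array([-0.00643746, -0.05489529, -0.00098269]), 'opening': 0.08560118813607188}
side {'vertical_fov': 52.90930252876712, 'cx': 316.714304764337, 'cy': 237.77224919689615, 'position': array([-0.14385712,  0.71200904,  1.0538698 ]), 'orientation': array([[-0.70843905, -0.49482347,  0.50325326],
       [-0.70566084,  0.5092701 , -0.49263247],
       [-0.01252573, -0.7041262 , -0.70996437]])}
key_center
[... 227 characters left out ...]
356.7, 221.2], 0.93)]
guard [([352.4, 230.0], 0.94), ([357.7, 222.0], 0.68)]
top {'vertical_fov': 47.955278560643734, 'cx': 320.5929451085438, 'cy': 240.83177097243936, 'position': array([0.3823962 , 0.02349577, 1.24139714]), 'orientation': array([[-0.019185  , -0.9877072 ,  0.15513356],
       [-0.99977321,  0.0203866 ,  0.00615818],
       [-0.00924513, -0.15498023, -0.98787431]])}
key_center [([274.3, 195.7], 0.92), ([234.2, 252.9], 0.91), ([278.9, 295.3], 0.86), ([211.1, 309.6], 0.67)]
key_tip [([217.8, 309.9], 0.9), ([286.5, 297.0], 0.81), ([281.2, 202.9], 0.66), ([240.6, 258.4], 0.62)]
holder []
socket_mouth [([396.5, 248.2], 0.84), ([514.8, 336.4], 0.68)]
guard [([389.2, 253.2], 0.9)]
```

```bash
python3 - <<'E'
import cv2
a=cv2.imread("pics/top0.png");cv2.imwrite("pics/top0c.png",cv2.resize(a[150:350,170:440],None,fx=2.96,fy=2.96,interpolation=cv2.INTER_CUBIC))
a=cv2.imread("pics/side0.png");cv2.imwrite("pics/side0c.png",cv2.resize(a[170:370,210:480],None,fx=2.96,fy=2.96,interpolation=cv2.INTER_CUBIC))
E
```

```text
(no output)
```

View pics/top0.png

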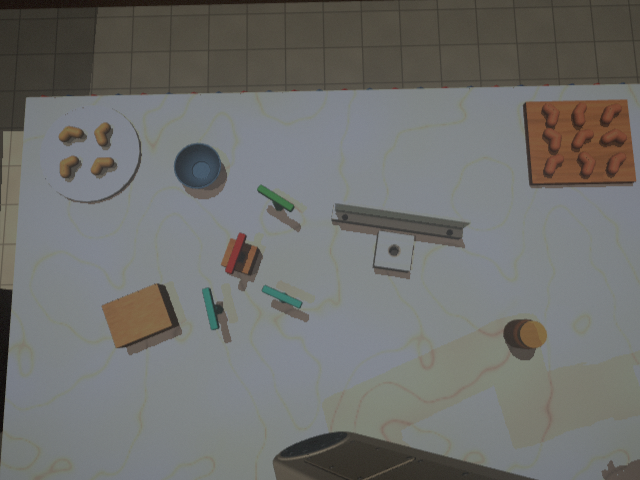

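View pics/side0.png

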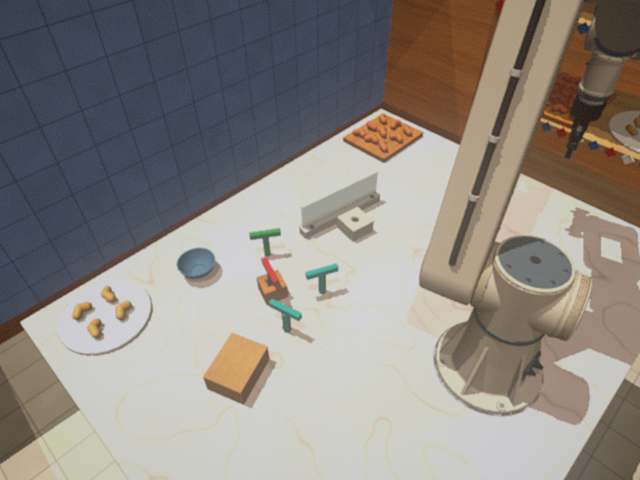

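```bash
sleep 1
```

```text
(no output)
```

View pics/top0c.png

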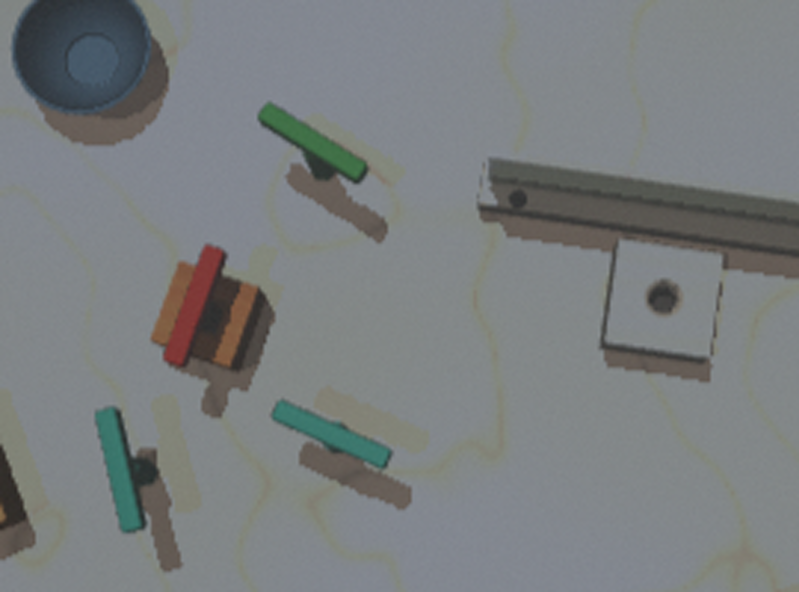

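View pics/side0c.png

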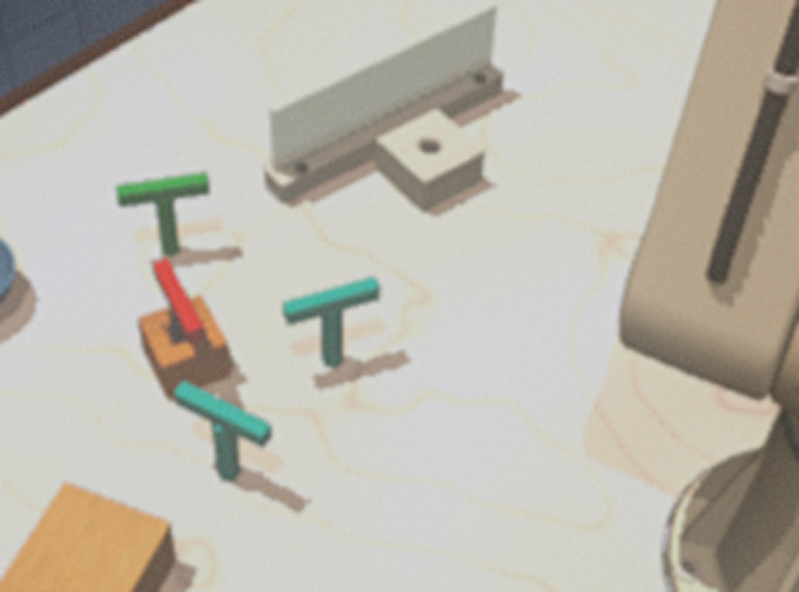

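```bash
cat > h.py <<'E'
import numpy as np, cv2
from cell import camera_model
def cam(n):
    m=camera_model(n); f=240/np.tan(np.radians(m["vertical_fov"]/2))
    return f,m["cx"],m["cy"],np.array(m["position"]),np.array(m["orientation"])
def proj(n,P):
    f,cx,cy,p,R=cam(n); q=(np.atleast_2d(P)-p)@R
    return np.c_[cx+f*q[:,0]/q[:,2],cy+f*q[:,1]/q[:,2]]
def ray(n,uv,z):
    f,cx,cy,p,R=cam(n); d=R@np.array([(uv[0]-cx)/f,(uv[1]-cy)/f,1]); return p+d*(z-p[2])/d[2]
def tri(uvs):
    A=np.zeros((3,3));b=np.zeros(3)
    for n,uv in uvs.items():
        f,cx,cy,p,R=cam(n); d=R@np.array([(uv[0]-cx)/f,(uv[1]-cy)/f,1]); d/=np.linalg.norm(d)
        M=np.eye(3)-np.outer(d,d);A+=M;b+=M@p
    return np.linalg.solve(A,b)
def box(c,yaw,l,w,h):
    s=np.array([[i,j,k] for i in(-1,1) for j in(-1,1) for k in(-1,1)])*[l/2,w/2,h/2]
    R=np.array([[np.cos(yaw),-np.sin(yaw),0],[np.sin(yaw),np.cos(yaw),0],[0,0,1]])
    return s@R.T+c
def mom(poly):
    h=cv2.convexHull(poly.astype(np.float32)); m=cv2.moments(h)
    return np.array([m["m10"]/m["m00"],m["m01"]/m["m00"]]),np.array([m["mu20"],m["mu11"],m["mu02"]])/m["m00"]
E
python3 - <<'E'
from h import *
from cell import grab_frame
from scipy.optimize import least_squares
av={}
for c in("top","side"):
    a=np.mean([grab_frame(c).astype(float) for _ in range(8)],0); av[c]=a; np.save(f"{c}_av.npy",a)
obs={}
for c,(cx,cy) in dict(top=(236,253),side=(271,270)).items():
    a=av[c]; b,g,r=a[...,0],a[...,1],a[...,2]
    s=np.clip((r-1.6*g-5)/ (30 if c=="side" else 25),0,1); s=((r>1.9*g)&(r>1.9*b)).astype(np.uint8)
    w=np.zeros_like(s); w[cy-30:cy+30,cx-25:cx+25]=1; s=s*w
    n,l,st,ce=cv2.connectedComponentsWithStats(s); k=1+np.argmax(st[1:,4]); 
    m=cv2.moments((l==k).astype(np.uint8),True)
    obs[c]=(np.array([m["m10"],m["m01"]])/m["m00"],np.array([m["mu20"],m["mu11"],m["mu02"]])/m["m00"]); print(c,st[k],obs[c])
def res(p,full=False):
    e=[]
    for c in obs:
        ce,mu=mom(proj(c,box(p[:3],p[3],.09,.016,.02))); e+=list(ce-obs[c][0])+list((mu-obs[c][1])/10)
    return np.array(e)
x0=ray("top",(236,253),.09)
for y in (0,.8,1.57,2.4):
    r=least_squares(res,[*x0,y]);print(r.x,np.degrees(r.x[3]),r.cost,r.fun.round(2))
print("sm",tri(dict(top=(396.5,248.2),side=(356.7,221.2))), "kc",tri(dict(top=(234.2,252.9),side=(271.1,270.2))))
for c,(u,v) in dict(top=(394,251),side=(355,219)).items():
    z=cv2.resize(av[c][v-32:v+32,u-40:u+40],None,fx=10,fy=9.3,interpolation=cv2.INTER_CUBIC)
    z=cv2.resize(av[c][v-27:v+27,u-36:u+36],None,fx=11,fy=11,interpolation=cv2.INTER_CUBIC)
    cv2.imwrite(f"pics/guard_{c}.png",np.clip(z*1.2,0,255))
E
```

```text
top [226 234  19  39 267] (array([234.71161049, 252.96629213]), array([ 19.74829216, -43.26440264, 119.26103606]))
side [262 258  16  24 136] (array([269.77941176, 270.06617647]), array([14.24545848, 22.29400952, 43.9294442 ]))
[0.54144923 0.21469281 0.09140591 0.        ] 0.0 24.291698025342253 [ 0.58 -0.5  -1.31  4.27  3.12  0.77  0.21  3.84  1.58 -0.62]
[0.54042778 0.21348887 0.09       0.8       ] 45.836623610465864 146.08239142494259 [ 1.22  0.02  6.36 11.76 -4.41  1.08  0.33  8.51 -2.41 -3.63]
[0.54153651 0.21447778 0.09068788 1.57      ] 89.95437383553924 196.2340632763494 [  0.62  -0.54  13.47   4.06 -11.31   0.33   0.32   4.96  -6.38  -0.65]
[0.54042778 0.21348887 0.09       2.4       ] 137.50987083139756 33.71538804636824 [ 1.15  0.12  5.21 -2.76 -3.45  1.13  0.76 -1.05 -2.38  3.29]
sm [ 0.5522162  -0.14288235  0.02009437] kc [0.53899613 0.21569009 0.09421794][ WARN:0@37.076] global loadsave.cpp:1063 imwrite_ Unsupported depth image for selected encoder is fallbacked to CV_8U.
```

View pics/guard_top.png

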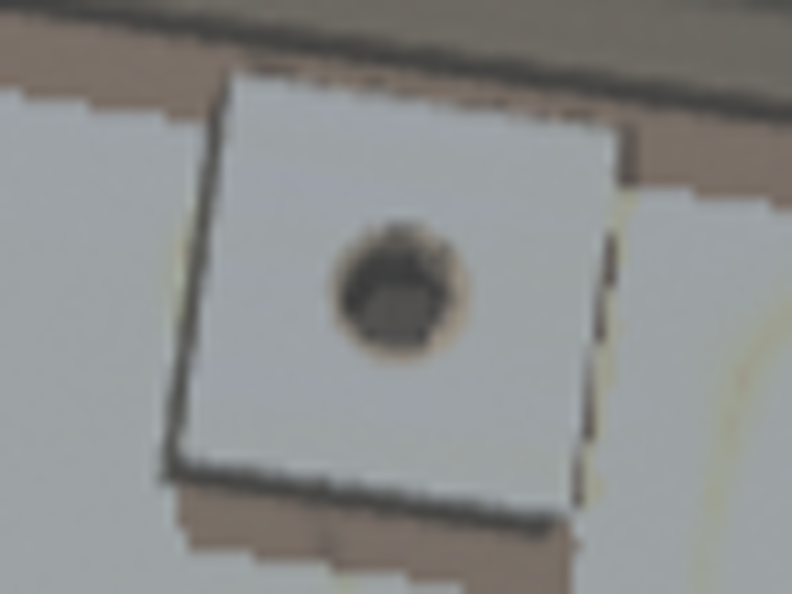

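View pics/guard_side.png

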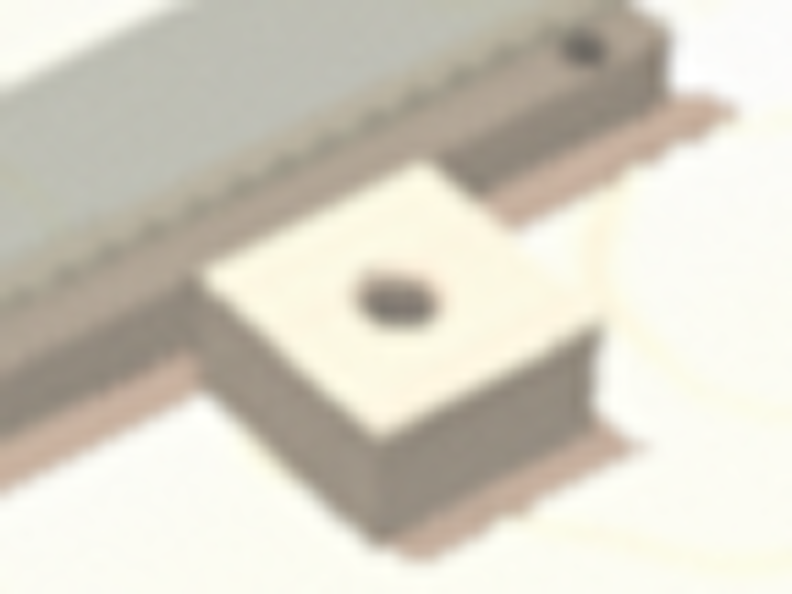

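```bash
python3 - <<'E'
from h import *
from scipy.optimize import least_squares
obs={}
av={c:np.load(c+"_av.npy") for c in("top","side")}
for c,(cx,cy) in dict(top=(236,253),side=(271,270)).items():
  for th in (1.5,1.9,2.3):
    a=av[c]; b,g,r=a[...,0],a[...,1],a[...,2]
    s=((r>th*g)&(r>1.7*b)).astype(np.uint8)
    w=np.zeros_like(s); w[cy-30:cy+30,cx-25:cx+25]=1; s=s*w
    n,l,st,ce=cv2.connectedComponentsWithStats(s); k=1+np.argmax(st[1:,4]); m=cv2.moments((l==k).astype(np.uint8),True)
    o=(np.array([m["m10"],m["m01"]])/m["m00"],np.array([m["mu20"],m["mu11"],m["mu02"]])/m["m00"]); print(c,th,st[k][4],o[0].round(2),o[1].round(1))
    if th==1.9: obs[c]=o
def res(p):
    e=[]
    for c in obs:
        ce,mu=mom(proj(c,box(p[:3],p[3],.09,.016,.02))); e+=list(ce-obs[c][0])+list((mu-obs[c][1])/10)
    return np.array(e)
x0=ray("top",(236,253),.09)
for y in (-.4,0.2):
    r=least_squares(res,[*x0,y],diff_step=1e-3);print(r.x,np.degrees(r.x[3]),r.cost,r.fun.round(2))
# guard
T=np.array([(233,73),(625,128),(570,520),(180,465),(398,292)]);S=np.array([(420,162),(603,320),(380,437),(200,272),(397,298)])
T=np.array([358,224])+(T+.5)/11-.5;S=np.array([319,192])+(S+.5)/11-.5
for n,U in(("top",T),("side",S)):
    P=np.array([ray(n,u,.045) for u in U]);print(n,P.round(4).tolist(),P[:4].mean(0).round(4))
    for i in range(4):
        d=P[(i+1)%4]-P[i];print(np.linalg.norm(d).round(4),np.degrees(np.arctan2(d[1],d[0])).round(1))
print(tri(dict(top=T[4],side=S[4])),tri(dict(top=T[:4].mean(0),side=S[:4].mean(0))))
# rectified socket image, z=.035 plane, top, 0.1mm
c=ray("top",T[:4].mean(0),.045)
ax=np.linspace(-.02,.02,600)
X,Y=np.meshgrid(ax,ax)  # col=world x, row= -y
P=np.c_[c[0]+X.ravel(),c[1]-Y.ravel(),np.full(X.size,.035)]
uv=proj("top",P).astype(np.float32).reshape(600,600,2)
im=cv2.remap(av["top"].astype(np.float32),uv[...,0],uv[...,1],cv2.INTER_CUBIC)
g=im.mean(2); cv2.imwrite("pics/sock.png",np.clip((g-40)*2.2,0,255).astype(np.uint8))
a=av["top"].mean(2)[240:262,383:406].round().astype(int)
print("\n".join(" ".join("%3d"%v for v in r) for r in a))
E
```

```text
top 1.5 289 [234.68 252.77] [ 19.8 -42.3 118.7]
top 1.9 267 [234.71 252.97] [ 19.7 -43.3 119.3]
top 2.3 2 [231.  270.5] [0.  0.  0.2]
side 1.5 165 [270.1  270.56] [17.  24.9 47.9]
side 1.9 136 [269.78 270.07] [14.2 22.3 43.9]
side 2.3 107 [269.64 269.9 ] [12.8 20.5 39.1]
[ 0.5409714   0.21591575  0.09323126 -0.3541972 ] -20.294004467830856 3.314383292955944 [-0.13 -0.4   0.49 -0.37  1.31  0.44  0.25  0.52  0.68  1.84]
[ 0.54097231  0.21591556  0.09322798 -0.35418209] -20.29313922155709 3.314382288225179 [-0.13 -0.4   0.49 -0.37  1.31  0.44  0.25  0.52  0.68  1.84]
top [[0.5918, -0.1002, 0.045], [0.5788, -0.1797, 0.045], [0.4988, -0.1649, 0.045], [0.5115, -0.0866, 0.045], [0.546, -0.1321, 0.045]] [ 0.5452 -0.1329  0.045 ]
0.0805 -99.3
0.0813 169.5
0.0793 80.8
0.0814 -9.6
side [[0.5795, -0.1746, 0.045], [0.4993, -0.1604, 0.045], [0.5127, -0.083, 0.045], [0.5929, -0.0971, 0.045], [0.5462, -0.1274, 0.045]] [ 0.5461 -0.1288  0.045 ]
0.0814 170.0
0.0786 80.2
0.0814 -10.0
0.0787 -99.8
[ 0.54771764 -0.13169106  0.04099177] [ 0.54682166 -0.13238445  0.04119414]
135 135 135 135 135 135 135 134
[... 1292 characters left out ...]
  68  67  67  67  64 106 115 125 132 134 134 134 133 134
134 135 135 135 135 135 131 116 101  92  82  82  82  88 117 125 132 134 134 134 134 134 134
134 135 135 135 135 135 135 132 124 115 112 108 112 118 129 132 134 134 134 134 134 134 134
135 135 135 134 135 135 135 134 133 130 130 129 130 132 134 134 134 134 135 134 134 134 134
135 135 135 134 135 135 136 136 135 134 134 134 134 134 135 134 134 134 134 134 134 133 134
135 135 135 134 135 135 134 135 135 135 135 135 135 135 134 134 134 135 135 134 134 134 134
135 135 135 135 134 135 134 135 135 135 134 135 135 135 135 134 135 135 134 134 134 134 134
134 134 134 134 134 134 134 135 135 135 135 135 135 135 134 134 134 134 134 134 134 134 134
```

View pics/sock.png

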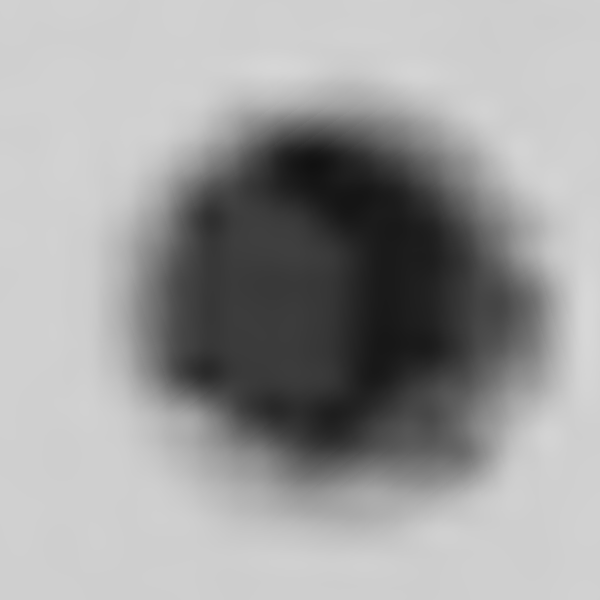

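```bash
cat > syn.py <<'E'
from h import *
from scipy.optimize import least_squares, minimize
img=np.load("top_av.npy").mean(2)
r0,r1,c0,c1=241,261,384,405
I=img[r0:r1,c0:c1].ravel()
S=5; o=(np.arange(S)+.5)/S-.5
V,U,b,a=np.meshgrid(np.arange(r0,r1),np.arange(c0,c1),o,o,indexing="ij")
f,cx,cy,p0,R=cam("top")
D=np.stack([(U+a-cx)/f,(V+b-cy)/f,np.ones_like(U+a)],-1).reshape(-1,3)@R.T
D/=-D[:,2:3]   # unit descent
def xy(P,d,h): return P+d*h  # d horizontal per metre of descent
def hexd(q,phi):
    return np.max([np.abs(q[:,0]*np.cos(phi+k*np.pi/3)+q[:,1]*np.sin(phi+k*np.pi/3)) for k in range(3)],0)
def Rlim(h): # recess radius at depth h
    return np.where(h<.003,.0146-h,.0116)
def cast(P0,d,phi):
    """P0 at top plane rel centre; classes"""
    n=len(P0); cls=np.zeros(n,int); hit=np.c_[P0,np.zeros(n)]
    act=np.hypot(*P0.T)<.0146
    for h in np.arange(.0005,.0241,.0005):
        q=P0+d*h
        if h<=.010001:
            out=act&(np.hypot(*q.T)>Rlim(np.array(h)))
            c=1 if h<=.003 else 2
        elif h<.0109:
            out=act&(hexd(q,phi)>.0099); c=3
        else: out=act&(hexd(q,phi)>.0099); c=4
        cls[out]=c; hit[out]=np.c_[q[out],np.full(out.sum(),-h)]
        act&=~out
    q=P0+d*.024; cls[act]=5; hit[act]=np.c_[q[act],np.full(act.sum(),-.024)]
    return cls,hit
def lit(hit,s,phi):
    ok=np.ones(len(hit),bool)  # s: horizontal shift per metre going up toward sun
    for up in np.arange(.0005,.024,.0005):
        z=hit[:,2]+up; q=hit[:,:2]+s*up; h=-z
        inside=z<-.0003
        lim=np.where(h<.0100,np.hypot(*q.T)<Rlim(h)+2e-4,hexd(q,phi)<.0099+2e-4)
        ok&=~inside|lim
    return ok
def model(c,phi,s):
    P0=p0[:2]+D[:,:2]*(p0[2]-.045)-c
    cls,hit=cast(P0,D[:,:2],phi); L=lit(hit,s,phi)
    A=[]
    az=np.arctan2(hit[:,1],hit[:,0])
    for k in range(6):
        for l in(0,1):
            m=(cls==k)&(L==l)
            A.append(m)
            if k in(1,2,4): A+= [m*np.cos(az),m*np.sin(az)] if k!=4 and l else []
    A=np.array(A,float).reshape(len(A),len(I),S*S).mean(2).T
    w,*_=np.linalg.lstsq(np.r_[A,.3*np.eye(A.shape[1])],np.r_[I,.3*60*np.ones(A.shape[1])],rcond=None)
    return ((A@w-I)**2).mean()**.5,w,A@w
E
python3 - <<'E'
from syn import *
# sun dir: from handle shadows - fit as params
best=[]
for deg in range(-30,30,6):
  for s in ((.4,0),(.4,.2),(.4,-.2)):
    fn=lambda x: model(x[:2],np.radians(deg),x[2:])[0]
    r=minimize(fn,[.5456,-.1325,*s],method="Nelder-Mead",options=dict(maxfev=90,initial_simplex=np.array([.5456,-.1325,*s])+np.r_[np.zeros((1,4)),np.diag([.0015,.0015,.15,.15])]))
    best.append((r.fun,deg,r.x.round(4)))
best.sort(key=lambda t:t[0])
for b in best[:14]: print(b)
E
```

```text
(np.float64(2.5266370536004352), 0, array([ 0.546 , -0.1324,  0.3775,  0.1586]))
(np.float64(2.583925698502997), 0, array([ 0.546 , -0.1323,  0.3701,  0.1549]))
(np.float64(2.608540867328798), 6, array([ 0.546 , -0.1324,  0.3739,  0.1198]))
(np.float64(2.6343421836355443), 6, array([ 0.546 , -0.1324,  0.3552,  0.1711]))
(np.float64(2.650999653392472), -6, array([ 0.5461, -0.1324,  0.3672,  0.1762]))
(np.float64(2.686631202724649), 12, array([ 0.546 , -0.1324,  0.3786,  0.1361]))
(np.float64(2.690301481875634), 6, array([ 0.5459, -0.1323,  0.3807,  0.1646]))
(np.float64(2.7225330517283473), -6, array([ 0.546 , -0.1322,  0.3585,  0.1757]))
(np.float64(2.72305852717995), 0, array([ 0.5463, -0.1324,  0.4628,  0.0106]))
(np.float64(2.747453253123468), 12, array([ 0.5462, -0.1322,  0.3815,  0.1442]))
(np.float64(2.7521994974411634), 18, array([ 0.5462, -0.1323,  0.3916,  0.1526]))
(np.float64(2.804310288474639), 12, array([ 0.5458, -0.1321,  0.4868, -0.0639]))
(np.float64(2.8137288463723613), 24, array([ 0.5461, -0.1324,  0.3597,  0.1348]))
(np.float64(2.817643519385416), 18, array([ 0.5461, -0.1323,  0.3654,  0.1307]))
```

```bash
python3 - <<'E'
from syn import *
for deg in range(-12,16,2):
    fn=lambda x: model(x[:2],np.radians(deg),x[2:])[0]
    x0=np.array([.546,-.1324,.372,.155])
    r=minimize(fn,x0,method="Nelder-Mead",options=dict(maxfev=70,initial_simplex=x0+np.r_[np.zeros((1,4)),np.diag([.0004,.0004,.04,.04])]))
    print(deg,r.fun.round(3),r.x.round(4))
E
```

```text
-12 2.804 [ 0.5461 -0.1324  0.369   0.1769]
-10 2.781 [ 0.5461 -0.1324  0.3794  0.1605]
-8 2.757 [ 0.5462 -0.1323  0.3771  0.1603]
-6 2.733 [ 0.546  -0.1324  0.3651  0.1624]
-4 2.658 [ 0.546  -0.1324  0.3734  0.1552]
-2 2.611 [ 0.546  -0.1324  0.3756  0.1531]
0 2.521 [ 0.546  -0.1324  0.3753  0.1552]
2 2.529 [ 0.546  -0.1324  0.3741  0.1584]
4 2.553 [ 0.546  -0.1324  0.3697  0.1622]
6 2.593 [ 0.546  -0.1324  0.3709  0.1598]
8 2.607 [ 0.546  -0.1324  0.3602  0.1685]
10 2.625 [ 0.5461 -0.1324  0.3725  0.1572]
12 2.694 [ 0.5461 -0.1324  0.3811  0.1578]
14 2.688 [ 0.5461 -0.1324  0.3766  0.1538]
```

Call:
arm_command(commands=[[0.46,1,0,0,0,0.1],[0.46,1,0,0,0,0.1],[0.46,1,0,0,0,0.1],[0.46,1,0,0,0,0.1],[0.46,1,0,0,0,0.1],[0.46,1,0,0,0,0.1]], jaw=0, newtons=60)

```text
t: 1.9
position: [0.2546, -0.3995, 0.4045]
ee_rot: [[-0.0, 0.783, -0.623], [0.002, -0.623, -0.783], [-1.0, -0.002, -0.002]]
force: [0.1, -0.4, 0.8]
opening: 0.0424
```

Call:
arm_command(commands=[[0.46,1,0,0,0,0.1],[0.46,1,0,0,0,0.1],[0.46,1,0,0,0,0.1],[0.46,1,0,0,0,0.1],[0.46,1,0,0,0,0.1],[0.46,1,0,0,0,0.1]])

```text
t: 2.4
position: [0.3475, -0.1962, 0.4047]
ee_rot: [[-0.001, 0.999, -0.035], [0.003, -0.035, -0.999], [-1.0, -0.001, -0.003]]
force: [-0.3, -0.6, -0.3]
opening: 0.0427
```

Call:
arm_command(commands=[[0.46,1,0,0,0,0.1],[0.46,1,0,0,0,0.1],[0.46,1,0,0,0,0.1],[0.46,1,0,0,0,0.1],[0.46,1,0,0,0,0.1],[0.46,1,0,0,0,0.1]])

```text
t: 2.9
position: [0.4412, 0.0075, 0.4052]
ee_rot: [[0.0, 0.824, 0.566], [0.003, 0.566, -0.824], [-1.0, 0.002, -0.003]]
force: [-0.2, -0.5, 0.2]
opening: 0.0432
```

Call:
arm_command(commands=[[0.499,1,0,0,0,0.098],[0.499,1,0,0,0,0.098],[0.499,1,0,0,0,0.098],[0.499,1,0,0,0,0.098],[0.499,1,0,0,0,0.098],[0.499,1,0,0,0,0.098],[0.499,1,0,0,0,0.098]])

```text
t: 3.48
position: [0.5427, 0.211, 0.4051]
ee_rot: [[-0.0, 0.344, 0.939], [0.004, 0.939, -0.344], [-1.0, 0.004, -0.002]]
force: [0.0, -0.9, 0.1]
opening: 0.0429
```

```bash
python3 - <<'E'
from cell import telemetry
s=telemetry.observe();print({k:s[k] for k in("t","joint_positions","position","ee_rot","force","wrist_torque")})
E
```

```text
{'t': 3.4833, 'joint_positions': array([ 21.02953177,  16.40694299,  98.95240694,   0.2455687 ,
        64.57002179, -48.97719217]), 'position': array([0.54273093, 0.21096501, 0.40509953]), 'ee_rot': array([[-2.35090097e-04,  3.43636999e-01,  9.39102528e-01],
       [ 4.05652539e-03,  9.39095155e-01, -3.43633286e-01],
       [-9.99991745e-01,  3.72870846e-03, -1.61474418e-03]]), 'force': array([ 0.03150111, -0.93069857,  0.10923105]), 'wrist_torque': array([ 0.00903885, -0.02576187, -0.01381905])}
```

Call:
arm_command(commands=[[-0.009,0.022,-0.2,-0.0006,0,0],[-0.009,0.022,-0.4,-0.0006,0,0],[-0.009,0.022,-0.55,-0.0006,0,0],[-0.009,0.022,-0.65,-0.0006,0,0],[-0.009,0.022,-0.75,-0.0006,0,0],[-0.009,0.022,-0.795,-0.0006,0,0],[-0.009,0.022,-0.795,-0.0006,0,0],[-0.009,0.022,-0.795,-0.0006,0,0]])

```text
t: 4.15
position: [0.5411, 0.215, 0.2464]
ee_rot: [[-0.001, 0.344, 0.939], [0.0, 0.939, -0.344], [-1.0, -0.0, -0.001]]
force: [0.4, -0.5, 0.5]
opening: 0.0424
```

```bash
python3 - <<'E'
from cell import *
import cv2
for c,(u,v) in dict(top=(236,240),side=(271,250)).items():
    a=grab_frame(c); cv2.imwrite(f"pics/pre_{c}.png",cv2.resize(a[v-50:v+50,u-60:u+60],None,fx=6,fy=6,interpolation=cv2.INTER_CUBIC))
E
```

```text
(no output)
```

View pics/pre_side.png

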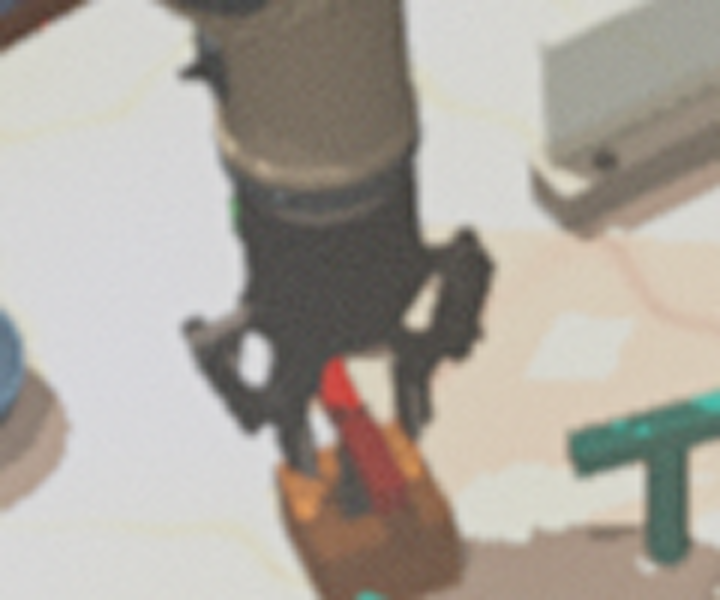

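View pics/pre_top.png

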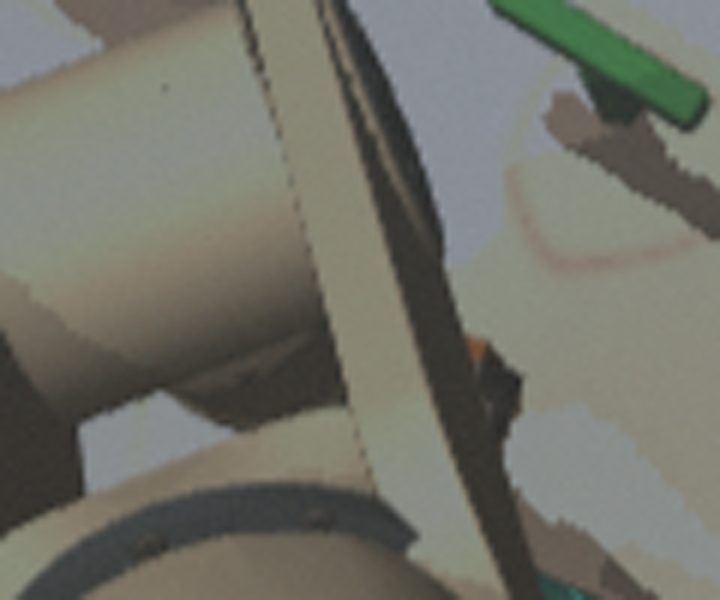

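Call:
arm_command(commands=[[0,0,0,0,0,0],[0,0,0,0,0,0],[0,0,0,0,0,0],[0,0,0,0,0,0],[0,0,0,0,0,0],[0,0,0,0,0,0],[0,0,0,0,0,0],[0,0,0,0,0,0]], jaw=-1, newtons=70)

```text
t: 4.92
position: [0.5423, 0.2156, 0.2494]
ee_rot: [[0.005, 0.344, 0.939], [0.002, 0.939, -0.344], [-1.0, 0.003, 0.004]]
force: [-0.5, -1.7, 9.6]
opening: 0.0161
```

```bash
python3 - <<'E'
from cell import *
s=telemetry.observe();print({k:s[k].round(3) for k in("position","force","wrist_torque")},s["opening"])
E
```

```text
{'position': array([0.542, 0.216, 0.249]), 'force': array([-0.472, -1.679,  9.625]), 'wrist_torque': array([-0.234,  0.168, -0.064])} 0.016075167497885977
```

Call:
arm_command(commands=[[0,0,0.1,0,0,0],[0,0,0.2,0,0,0],[0,0,0.3,0,0,0],[0,0,0.45,0,0,0],[0,0,0.6,0,0,0],[0,0,0.6,0,0,0],[0,0,0.6,0,0,0]])

```text
t: 5.5
position: [0.5427, 0.2158, 0.3715]
ee_rot: [[0.009, 0.344, 0.939], [0.003, 0.939, -0.344], [-1.0, 0.006, 0.007]]
force: [0.2, -0.3, -2.1]
opening: 0.0162
```

```bash
python3 - <<'E'
from cell import *
import cv2
s=telemetry.observe();print({k:s[k].round(4) for k in("position","ee_rot","force","wrist_torque")},s["opening"])
for c,(u,v) in dict(side=(271,250)).items():
    a=grab_frame(c); cv2.imwrite(f"pics/lift_{c}.png",cv2.resize(a[v-50:v+50,u-60:u+60],None,fx=6,fy=6,interpolation=cv2.INTER_CUBIC))
E
```

```text
{'position': array([0.5427, 0.2158, 0.3715]), 'ee_rot': array([[ 0.0086,  0.3439,  0.939 ],
       [ 0.0034,  0.939 , -0.3439],
       [-1.    ,  0.0062,  0.0069]]), 'force': array([ 0.1501, -0.2615, -2.1029]), 'wrist_torque': array([-0.0036,  0.0265, -0.0369])} 0.016183286271366976
```

View pics/lift_side.png

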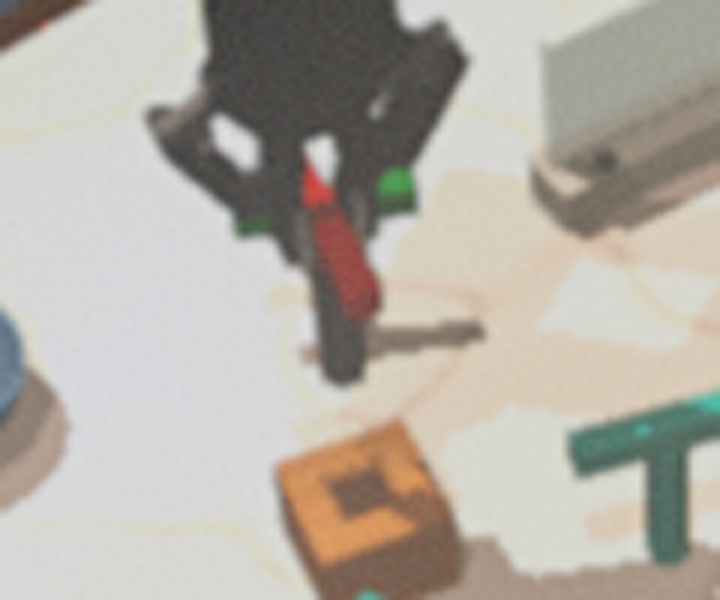

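Call:
arm_command(commands=[[0.008,-0.87,0,-0.0003,0.0008,0.0307],[0.008,-0.87,0,-0.0003,0.0008,0.0307],[0.008,-0.87,0,-0.0003,0.0008,0.0307],[0.008,-0.87,0,-0.0003,0.0008,0.0307],[0.008,-0.87,0,-0.0003,0.0008,0.0307]])

```text
t: 5.97
position: [0.5426, 0.037, 0.368]
ee_rot: [[-0.003, 0.159, 0.987], [-0.001, 0.987, -0.159], [-1.0, -0.002, -0.003]]
force: [0.8, 0.5, -2.5]
opening: 0.0161
```

Call:
arm_command(commands=[[0.008,-0.87,0,0,0,0.0307],[0.008,-0.87,0,0,0,0.0307],[0.008,-0.87,0,0,0,0.0307],[0.008,-0.87,0,0,0,0.0307],[0.008,-0.87,0,0,0,0.0307],[0.008,-0.87,0,0,0,0.0307],[0.008,-0.87,0,0,0,0.0307],[0.008,-0.87,0,0,0,0.0307]])

```text
t: 6.63
position: [0.5438, -0.1363, 0.3669]
ee_rot: [[-0.005, -0.033, 0.999], [-0.001, 0.999, 0.033], [-1.0, -0.001, -0.005]]
force: [-1.1, -0.5, -2.6]
opening: 0.0162
```

```bash
cat > look.py <<'E'
from h import *
from cell import *
import sys
tag=sys.argv[1]
s=telemetry.observe();print({k:s[k].round(4) for k in("position","ee_rot","force","wrist_torque","joint_positions")},s["t"])
for c,(u,v) in dict(side=(350,200),top=(394,251)).items():
    a=grab_frame(c); cv2.imwrite(f"pics/{tag}_{c}.png",cv2.resize(a[v-50:v+50,u-60:u+60],None,fx=6,fy=6,interpolation=cv2.INTER_CUBIC)); np.save(f"{tag}_{c}.npy",a)
E
python3 look.py above
```

```text
{'position': array([ 0.5438, -0.1363,  0.3669]), 'ee_rot': array([[-4.900e-03, -3.260e-02,  9.995e-01],
       [-9.000e-04,  9.995e-01,  3.260e-02],
       [-1.000e+00, -8.000e-04, -4.900e-03]]), 'force': array([-1.0778, -0.4578, -2.5556]), 'wrist_torque': array([ 0.0475, -0.031 , -0.0053]), 'joint_positions': array([ -14.1901,   16.9087,  103.607 ,   -0.1386,   59.7441, -105.9865])} 6.6333
```

View pics/above_side.png

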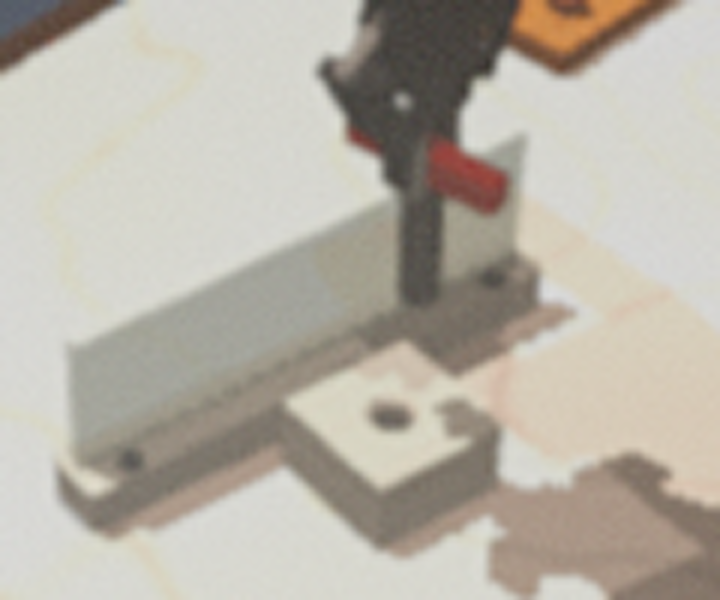

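View pics/above_top.png

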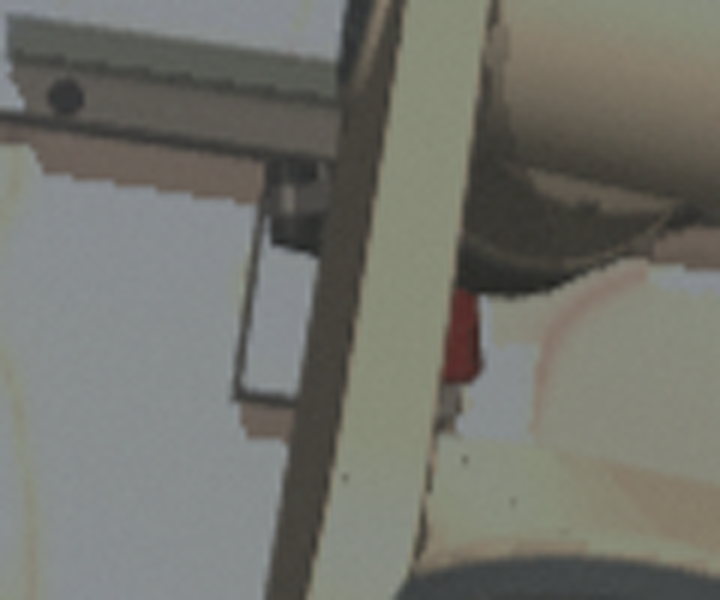

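```bash
python3 - <<'E'
from h import *
T=np.array([.5438,-.1363,.3669]);R=np.array([[-4.9e-3,-.0326,.9995],[-9e-4,.9995,.0326],[-1,-8e-4,-4.9e-3]])
tip=T+R@[.2434,0,0]; print("tip",tip)
yaw=np.radians(1.9)
def hexp(c,h): return np.array([[c[0]+.0219/2*np.cos(yaw+np.radians(30+60*k)),c[1]+.0219/2*np.sin(yaw+np.radians(30+60*k)),c[2]+h] for k in range(6)])
a=np.load("above_side.npy")
u0,v0,k=340,175,14
z=cv2.resize(a[v0:v0+42,u0:u0+45],None,fx=k,fy=k,interpolation=cv2.INTER_CUBIC)
def dr(P,col):
    q=((proj("side",P)-[u0,v0]+.5)*k).round().astype(np.int32); cv2.polylines(z,[q],True,col,1)
dr(hexp(tip,0),(0,255,0)); 
for h in(.03,):dr(hexp(tip,h),(0,255,0))
dr(box(tip+[0,0,.085],yaw,.09,.016,.02)[[0,1,3,2,6,7,5,4]],(0,0,255))
cv2.imwrite("pics/ov.png",z)
E
```

```text
tip [ 0.54260734 -0.13651906  0.1235    ]
```

View pics/ov.png

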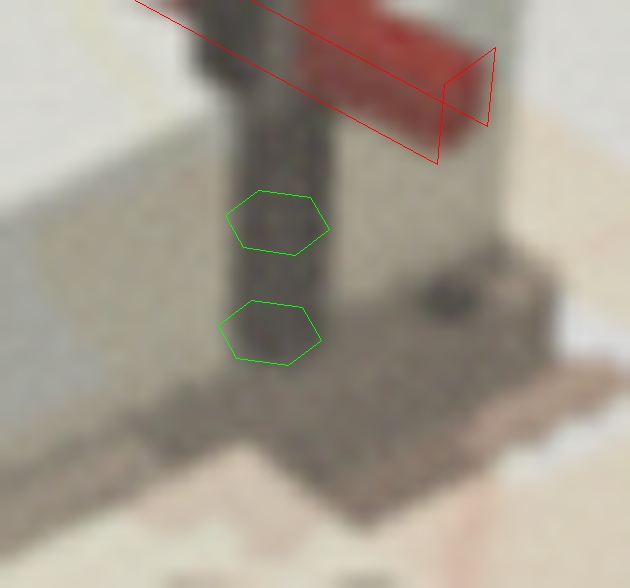

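```bash
python3 - <<'E'
from h import *
tip=np.array([.5426,-.1365,.1235]);t2=tip.copy()
u=proj("side",tip)[0]
for d in((.5,-.6),(.6,-.9),(.7,-1.1)):
    print(d,ray("side",u+d,.1235)-tip)
for n,uv in(("side",[355.1,219.1]),):print(ray(n,uv,.045))
E
```

```text
(0.5, -0.6) [ 7.38390519e-04 -3.06857351e-03 -5.55111512e-17]
(0.6, -0.9) [ 1.42678792e-03 -4.29787376e-03 -1.66533454e-16]
(0.7, -1.1) [ 1.81542704e-03 -5.18680097e-03 -5.55111512e-17]
[ 0.54381325 -0.12688081  0.045     ]
```

Call:
arm_command(commands=[[0.027,0.02,-0.1,0,-0.0006,0],[0.027,0.02,-0.2,0,-0.0006,0],[0.027,0.02,-0.3,0,-0.0006,0],[0.027,0.02,-0.34,0,-0.0006,0],[0.027,0.02,-0.34,0,-0.0006,0],[0.027,0.02,-0.34,0,-0.0006,0]])

```text
t: 7.23
position: [0.5496, -0.1312, 0.2995]
ee_rot: [[-0.001, -0.035, 0.999], [-0.001, 0.999, 0.035], [-1.0, -0.001, -0.001]]
force: [-0.2, -0.4, -2.8]
opening: 0.016
```

```bash
python3 - <<'E'
from h import *
from cell import *
s=telemetry.observe();print({k:s[k].round(4) for k in("position","ee_rot","force","wrist_torque")},s["t"])
a=np.mean([grab_frame("side").astype(float) for _ in range(4)],0); np.save("low_side.npy",a)
cv2.imwrite("pics/low_side.png",cv2.resize(a[185:235,325:390],None,fx=12,fy=12,interpolation=cv2.INTER_CUBIC).clip(0,255).astype(np.uint8))
b=grab_frame("top"); cv2.imwrite("pics/low_top.png",cv2.resize(b[200:300,334:454],None,fx=6,fy=6,interpolation=cv2.INTER_CUBIC))
print(s["joint_positions"])
E
```

```text
{'position': array([ 0.5496, -0.1312,  0.2995]), 'ee_rot': array([[-7.000e-04, -3.500e-02,  9.994e-01],
       [-1.200e-03,  9.994e-01,  3.500e-02],
       [-1.000e+00, -1.100e-03, -8.000e-04]]), 'force': array([-0.1551, -0.3952, -2.7532]), 'wrist_torque': array([-0.0301, -0.0732, -0.0576])} 7.2333
[-1.35527928e+01  2.20226947e+01  1.06203323e+02 -9.47184876e-02
  5.17990897e+01 -1.05501938e+02]
```

View pics/low_side.png

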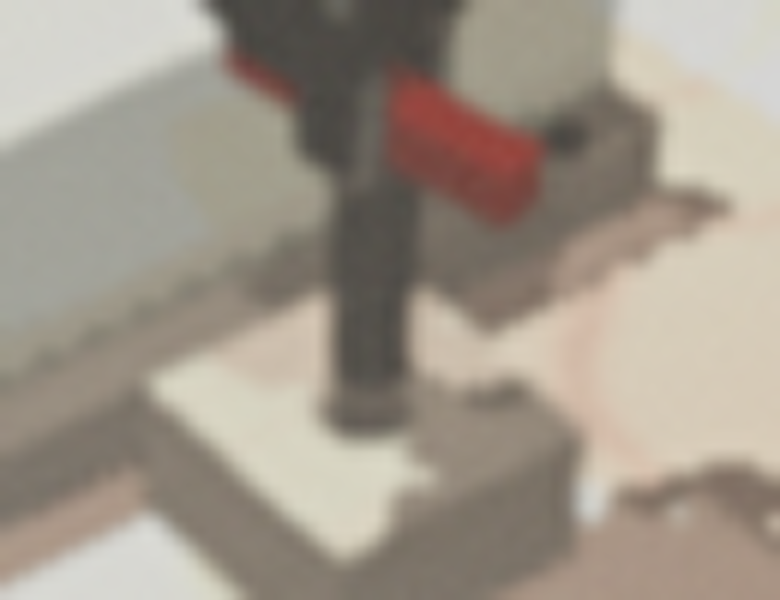

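View pics/low_top.png

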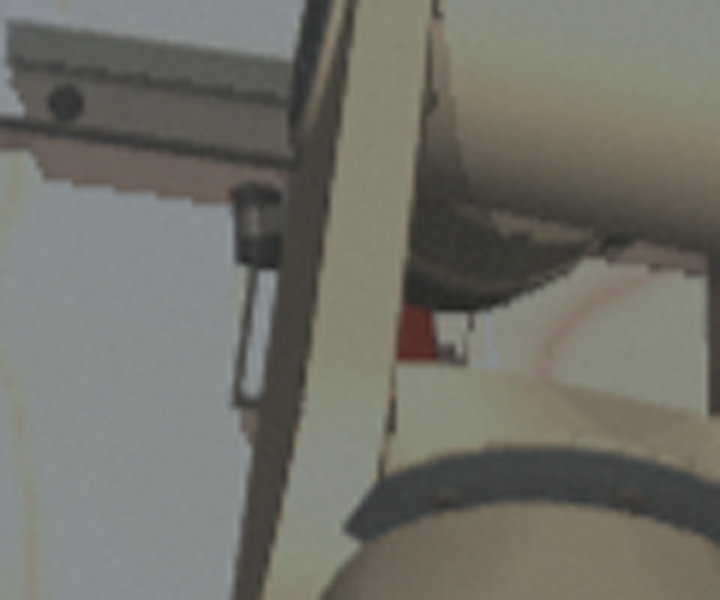

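```bash
python3 - <<'E'
from h import *
a=np.load("low_side.npy").clip(0,255).astype(np.uint8)
yaw=np.radians(2)
def hexp(c,h): return np.array([[c[0]+.0219/2*np.cos(yaw+np.radians(30+60*k)),c[1]+.0219/2*np.sin(yaw+np.radians(30+60*k)),c[2]+h] for k in range(6)])
u0,v0,k=335,195,20
outs=[]
B=np.array([.5461,-.1288])
for off in((0,0),(.003,-.005)):
    z=cv2.resize(a[v0:v0+36,u0:u0+36],None,fx=k,fy=k,interpolation=cv2.INTER_CUBIC); z=cv2.convertScaleAbs(z,alpha=1.1)
    def dr(P,col):
        q=((proj("side",P)-[u0,v0]+.5)*k).round().astype(np.int32); cv2.polylines(z,[q],True,col,1)
    tip=np.array([*(B+off),.0561]); dr(hexp(tip,0),(0,255,0)); dr(hexp(tip,.06),(0,255,0)); 
    dr(box(tip+[0,0,.085],yaw,.09,.016,.02)[[0,1,3,2,6,7,5,4]],(0,0,255))
    t=np.linspace(0,6.28,40); 
    for r in(.0146,.0116):dr(np.c_[B[0]+r*np.cos(t),B[1]+r*np.sin(t),0*t+.045],(255,0,0))
    y2=np.radians(-9.8);c=box(np.array([*B,.0225]),y2,.08,.08,.045)[[1,3,7,5]]; dr(c,(255,0,255))
    outs.append(z[:,:])
cv2.imwrite("pics/ov1.png",cv2.resize(outs[0],(600,600)));cv2.imwrite("pics/ov2.png",cv2.resize(outs[1],(600,600)))
E
```

```text
(no output)
```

View pics/ov1.png

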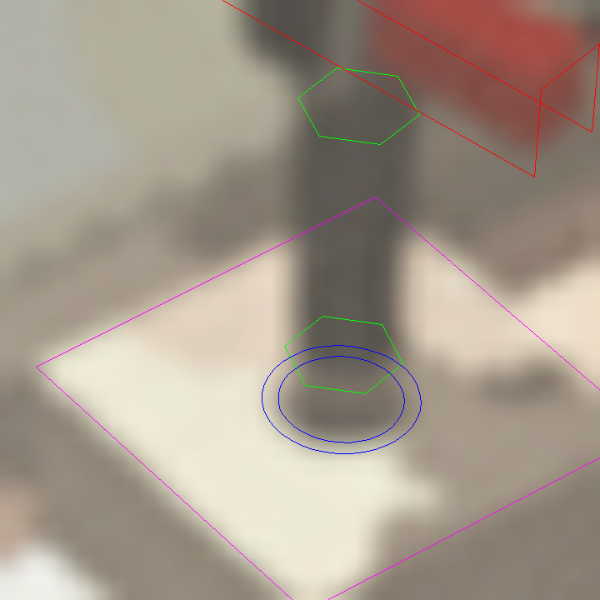

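View pics/ov2.png

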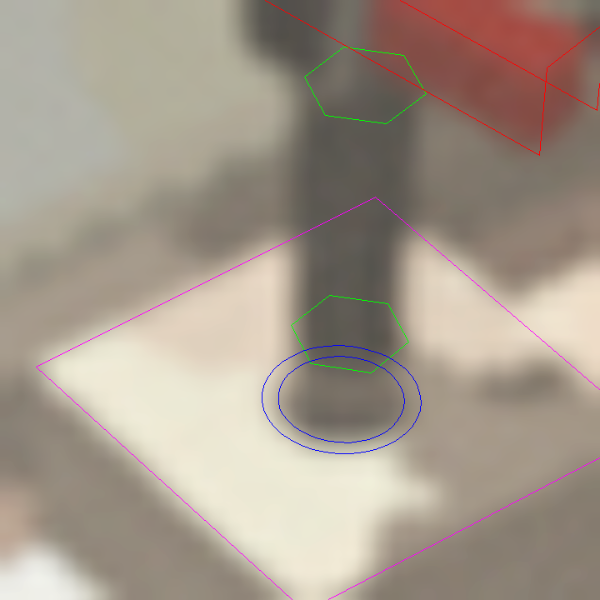

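Call:
arm_command(commands=[[-0.01,0.012,0,0,0,0],[-0.01,0.012,-0.02,0,0,0],[-0.01,0.012,-0.04,0,0,0],[-0.01,0.012,-0.05,0,0,0],[-0.01,0.012,-0.06,0,0,0],[-0.01,0.012,-0.07,0,0,0],[-0.01,0.012,-0.07,0,0,0]])

```text
t: 8.07
position: [0.5477, -0.1295, 0.2859]
ee_rot: [[0.001, -0.034, 0.999], [-0.002, 0.999, 0.034], [-1.0, -0.002, 0.001]]
force: [-0.8, 0.6, -2.6]
opening: 0.016
```

```bash
cat > st.py <<'E'
from cell import *
import numpy as np
np.set_printoptions(suppress=True)
s=telemetry.observe();print({k:s[k].round(4) for k in("position","force","wrist_torque")},s["ee_rot"][:,0].round(4),"key yaw %.2f"%(np.degrees(np.arctan2(s["ee_rot"][1,1],s["ee_rot"][0,1]))-90),"tip z %.4f"%(s["position"][2]-.2434),"j6 %.1f"%s["joint_positions"][5],s["opening"].__round__(4),s["t"])
E
python3 st.py
```

```text
{'position': array([ 0.5477, -0.1295,  0.2859]), 'force': array([-0.7729,  0.6469, -2.5692]), 'wrist_torque': array([-0.0248, -0.0515,  0.0523])} [ 0.0008 -0.0016 -1.    ] key yaw 1.95 tip z 0.0425 j6 -105.3 0.016 8.0667
```

Call:
arm_command(commands=[[0,0,-0.01,0,0,0],[0,0,-0.02,0,0,0],[0,0,-0.025,0,0,0],[0,0,-0.025,0,0,0]])

```text
t: 8.4
position: [0.5476, -0.1294, 0.2806]
ee_rot: [[0.0, -0.034, 0.999], [-0.001, 0.999, 0.034], [-1.0, -0.001, 0.0]]
force: [0.5, 0.0, -2.5]
opening: 0.016
```

```bash
python3 st.py
```

```text
{'position': array([ 0.5476, -0.1294,  0.2806]), 'force': array([ 0.4551,  0.0132, -2.4867]), 'wrist_torque': array([-0.0123, -0.0401,  0.0007])} [ 0.0002 -0.0014 -1.    ] key yaw 1.95 tip z 0.0372 j6 -105.3 0.016 8.4
```

Call:
arm_command(commands=[[0,0,-0.01,0,0,0],[0,0,-0.015,0,0,0],[0,0,-0.02,0,0,0],[0,0,-0.02,0,0,0]])

```text
t: 8.73
position: [0.5475, -0.1294, 0.2764]
ee_rot: [[0.0, -0.034, 0.999], [-0.001, 0.999, 0.034], [-1.0, -0.001, 0.0]]
force: [-0.1, -0.7, -2.6]
opening: 0.0156
```

```bash
python3 st.py
```

```text
{'position': array([ 0.5475, -0.1294,  0.2764]), 'force': array([-0.1122, -0.6627, -2.5803]), 'wrist_torque': array([ 0.019 , -0.0484, -0.0101])} [ 0.0001 -0.0014 -1.    ] key yaw 1.95 tip z 0.0330 j6 -105.3 0.0156 8.7333
```

Call:
arm_command(commands=[[0,0,-0.01,0,0,0],[0,0,-0.02,0,0,0],[0,0,-0.025,0,0,0],[0,0,-0.025,0,0,0]])

```text
t: 9.07
position: [0.5474, -0.1294, 0.2711]
ee_rot: [[-0.0, -0.034, 0.999], [-0.001, 0.999, 0.034], [-1.0, -0.001, -0.0]]
force: [0.6, -0.0, -2.6]
opening: 0.0164
```

```bash
python3 st.py; python3 look.py ins
```

```text
{'position': array([ 0.5474, -0.1294,  0.2711]), 'force': array([ 0.6107, -0.0483, -2.5958]), 'wrist_torque': array([ 0.0087, -0.0592, -0.0058])} [-0.0004 -0.0013 -1.    ] key yaw 1.95 tip z 0.0277 j6 -105.3 0.0164 9.0667
{'position': array([ 0.5474, -0.1294,  0.2711]), 'ee_rot': array([[-4.000e-04, -3.410e-02,  9.994e-01],
       [-1.300e-03,  9.994e-01,  3.410e-02],
       [-1.000e+00, -1.300e-03, -4.000e-04]]), 'force': array([ 0.6107, -0.0483, -2.5958]), 'wrist_torque': array([ 0.0087, -0.0592, -0.0058]), 'joint_positions': array([-1.342480e+01,  2.410460e+01,  1.075439e+02, -1.035000e-01,
        4.835600e+01, -1.053089e+02])} 9.0667
```

View pics/ins_side.png

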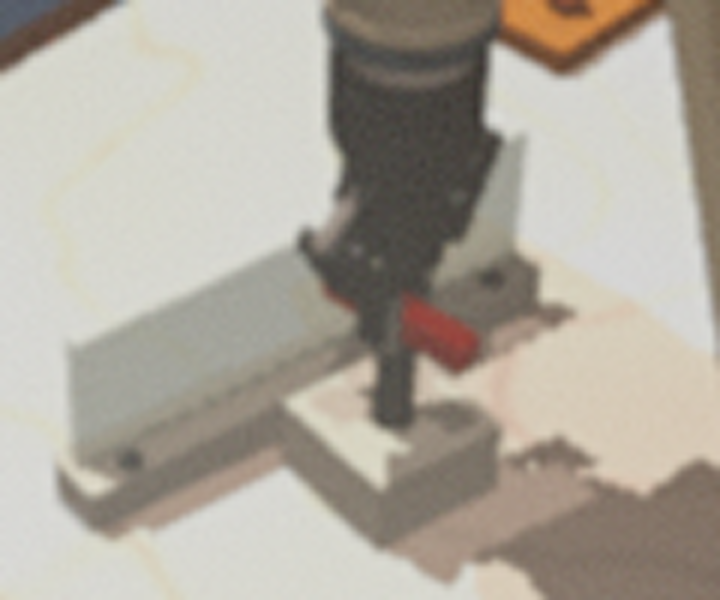

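Call:
arm_command(commands=[[0,0,-0.01,0,0,0],[0,0,-0.02,0,0,0],[0,0,-0.02,0,0,0]])

```text
t: 9.42
position: [0.5474, -0.1294, 0.2669]
ee_rot: [[-0.001, -0.034, 0.999], [-0.001, 0.999, 0.034], [-1.0, -0.001, -0.001]]
force: [-0.2, -1.1, -2.9]
opening: 0.0162
```

```bash
python3 st.py
```

```text
{'position': array([ 0.5474, -0.1294,  0.2669]), 'force': array([-0.2322, -1.1429, -2.9456]), 'wrist_torque': array([-0.034 , -0.0106,  0.015 ])} [-0.0006 -0.0013 -1.    ] key yaw 1.95 tip z 0.0235 j6 -105.3 0.0162 9.4167
```

Call:
arm_command(commands=[[0,0,-0.01,0,0,0],[0,0,-0.02,0,0,0],[0,0,-0.02,0,0,0]])

```text
t: 9.67
position: [0.5485, -0.1296, 0.2642]
ee_rot: [[0.003, -0.034, 0.999], [-0.002, 0.999, 0.034], [-1.0, -0.002, 0.003]]
force: [-1.2, 0.2, 9.4]
opening: 0.016
```

```bash
python3 st.py
```

```text
{'position': array([ 0.5485, -0.1296,  0.2642]), 'force': array([-1.1512,  0.2201,  9.4496]), 'wrist_torque': array([0.0355, 0.149 , 0.018 ])} [ 0.0027 -0.0019 -1.    ] key yaw 1.94 tip z 0.0208 j6 -105.3 0.016 9.6667
```

```bash
cat > ov.py <<'E'
from h import *
from cell import *
import sys
tag=sys.argv[1]; yaw=np.radians(float(sys.argv[2]))
a=grab_frame("side"); np.save(tag+".npy",a)
u0,v0,k=330,180,13
B=np.array([.5457,-.128]); z=cv2.resize(a[v0:v0+46,u0:u0+60],None,fx=k,fy=k,interpolation=cv2.INTER_CUBIC)
def dr(P,col):
    q=((proj("side",P)-[u0,v0]+.5)*k).round().astype(np.int32); cv2.polylines(z,[q],True,col,1)
for zc,col in((.106,(0,255,0)),(.12,(255,0,0))):
    b=box(np.array([*B,zc]),yaw,.09,.016,.02); dr(b[[0,4,6,2]],col); dr(b[[1,5,7,3]],col)
cv2.imwrite(f"pics/{tag}.png",z)
E
python3 ov.py seat 2; python3 st.py
```

```text
{'position': array([ 0.5483, -0.1296,  0.2642]), 'force': array([0.1647, 0.2565, 9.7119]), 'wrist_torque': array([0.0706, 0.1739, 0.0032])} [ 0.0023 -0.0019 -1.    ] key yaw 1.95 tip z 0.0208 j6 -105.3 0.0158 9.7167
```

View pics/seat.png

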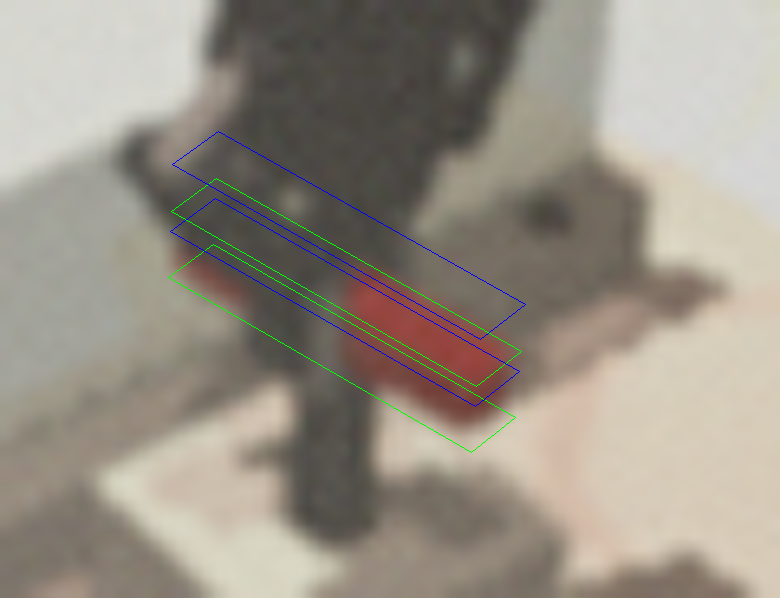

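```bash
python3 - <<'E'
from h import *
from cell import *
a=np.mean([grab_frame("side").astype(float) for _ in range(6)],0); np.save("seat_av.npy",a)
k=16;u0,v0=340,188
z=cv2.resize(a[v0:v0+36,u0:u0+45],None,fx=k,fy=k,interpolation=cv2.INTER_CUBIC)
cv2.imwrite("pics/seat2.png",(z*1.2).clip(0,255).astype(np.uint8))
b=grab_frame("top");cv2.imwrite("pics/seat_top.png",cv2.resize(b[200:300,334:454],None,fx=6,fy=6,interpolation=cv2.INTER_CUBIC))
m=(a[...,2]>1.5*a[...,1])[195:220,340:375]
for r in range(195,220): print(r," ".join("%3d/%3d"%(a[r,c,2],a[r,c,1]) for c in range(354,374,1)))
E
```

```text
195  81/ 78  74/ 71  76/ 73  78/ 74  74/ 71  76/ 72  74/ 70  76/ 72 103/ 99 136/130 152/145 153/147 149/143 137/132 124/120 115/110 104/ 99  88/ 85  89/ 82  97/ 90
196  77/ 74  75/ 71  76/ 74  76/ 73  74/ 72  77/ 74  79/ 76  90/ 85 126/120 143/138 140/135 134/129 130/125 122/117 116/111 110/102  89/ 84  77/ 73  76/ 71  86/ 81
197  75/ 74  76/ 73  77/ 73  75/ 73  75/ 72  75/ 72  82/ 78 100/ 96 132/127 137/131 123/118 118/114 119/111 116/109 117/108 112/103  97/ 91  88/ 82  86/ 81  94/ 87
198  76/ 72  76/ 73  76/ 74  75/ 72  72/ 71  75/ 73  83/ 79  99/ 95 124/118 122/117 118/111 116/109 116/107 116/107 117/109 116/108 114/106 108/100 109/101 109/100
199  78/ 76  76/ 74  79/ 73  82/ 74  78/ 73  75/ 71  82/ 79  96/ 91 114/108 119/110 118/110 116/108 117/109 116/108 118/110 119/109 118/109 117/108 115/106 114/106
200  77/ 75  80/ 75  89/ 73  98/ 72  94/ 71  84/ 73  87/ 81  97/ 93 112/105 117/109 118/109 118/109 119/110 118/109 120/110 117/107 117/107 115/107 114/104 114/105
201  80/ 78  84/ 80  94/ 78 110/ 72 115/ 71 113/ 73 105/ 78 102/ 88 111/103 117/111 121/113 118/110 121/112 118/107 
[... 2299 characters left out ...]
/194 213/200 216/201 215/196 210/188 210/187
216  83/ 81  84/ 82  85/ 81  82/ 78 102/ 96 152/139 166/153 162/148 142/131 141/133 165/158 178/171 174/165 167/155 182/170 198/186 211/195 214/195 212/189 210/187
217  83/ 80  85/ 82  85/ 82  81/ 78  88/ 82 117/107 126/117 125/115 118/109 118/109 125/117 137/128 145/133 149/137 158/146 173/159 195/179 210/190 211/189 211/188
218  82/ 79  84/ 82  83/ 79  82/ 81  90/ 85 109/102 118/110 118/109 119/110 117/109 118/109 121/112 127/117 134/122 143/130 152/141 171/156 191/172 206/184 210/187
219  81/ 78  85/ 83  84/ 81  80/ 77  93/ 88 121/113 127/118 125/117 121/112 120/111 119/110 118/110 121/112 120/111 130/119 140/130 151/139 167/151 189/169 204/181
```

View pics/seat2.png

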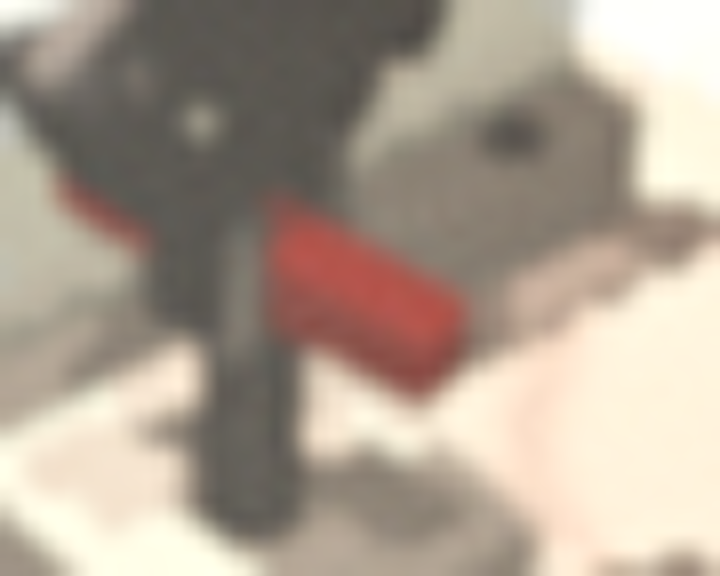

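View pics/seat_top.png

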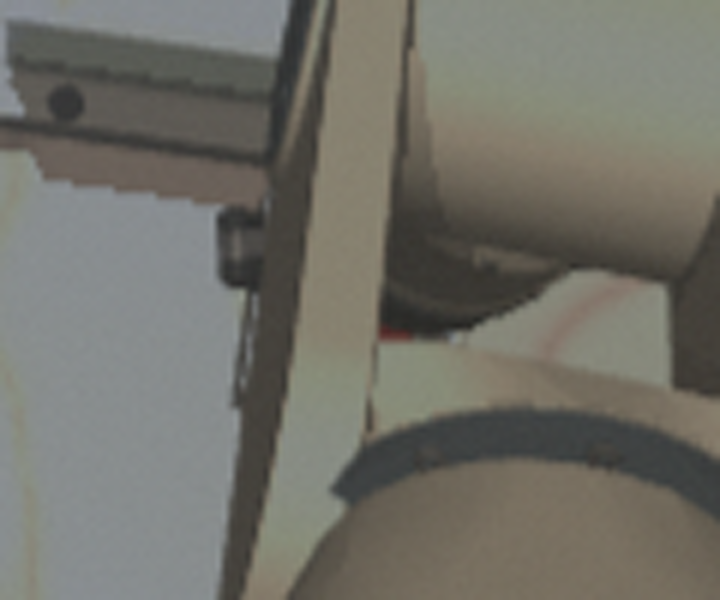

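Call:
arm_command(commands=[[0,-0.0007,-0.005,0,0,-0.0111],[0,-0.0014,-0.005,0,0,-0.0222],[-0.0002,-0.0021,-0.005,0,0,-0.0333],[-0.0004,-0.0028,-0.005,0,0,-0.0444],[-0.0004,-0.0028,-0.005,0,0,-0.0444]])

```text
t: 10.48
position: [0.5487, -0.1303, 0.2642]
ee_rot: [[0.004, 0.247, 0.969], [-0.003, 0.969, -0.247], [-1.0, -0.002, 0.004]]
force: [-1.3, -0.3, 7.8]
opening: 0.0156
```

```bash
python3 st.py
```

```text
{'position': array([ 0.5487, -0.1303,  0.2642]), 'force': array([-1.259 , -0.3231,  7.8489]), 'wrist_torque': array([-0.036 ,  0.1653,  0.1258])} [ 0.0035 -0.003  -1.    ] key yaw -14.27 tip z 0.0208 j6 -89.1 0.0156 10.4833
```

Call:
arm_command(commands=[[-0.0002,-0.0007,-0.005,0,0.0003,-0.0111],[-0.0005,-0.0014,-0.005,0,0.0003,-0.0222],[-0.0007,-0.002,-0.005,0,0.0003,-0.0333],[-0.0007,-0.002,-0.005,0,0.0003,-0.0333]])

```text
t: 10.82
position: [0.5491, -0.1309, 0.2643]
ee_rot: [[0.003, 0.446, 0.895], [-0.004, 0.895, -0.446], [-1.0, -0.003, 0.004]]
force: [-1.1, 0.3, 8.4]
opening: 0.0159
```

```bash
python3 st.py
```

```text
{'position': array([ 0.5491, -0.1309,  0.2643]), 'force': array([-1.103 ,  0.2685,  8.3889]), 'wrist_torque': array([0.0048, 0.2439, 0.0727])} [ 0.0026 -0.0041 -1.    ] key yaw -26.49 tip z 0.0209 j6 -76.8 0.0159 10.8167
```

Call:
arm_command(commands=[[-0.0004,-0.0005,-0.005,0,0,-0.0056],[-0.0004,-0.0007,-0.005,0,0,-0.0111],[-0.0004,-0.0007,-0.005,0,0,-0.0111]])

```text
t: 11.07
position: [0.5493, -0.1312, 0.2643]
ee_rot: [[0.003, 0.509, 0.861], [-0.005, 0.861, -0.509], [-1.0, -0.002, 0.005]]
force: [-2.4, -0.5, 8.1]
opening: 0.0163
```

```bash
python3 st.py
```

```text
{'position': array([ 0.5493, -0.1312,  0.2643]), 'force': array([-2.4449, -0.4849,  8.1119]), 'wrist_torque': array([-0.009 ,  0.368 ,  0.1176])} [ 0.0034 -0.0048 -1.    ] key yaw -30.60 tip z 0.0209 j6 -72.7 0.0163 11.0667
```

Call:
arm_command(commands=[[-0.0004,-0.0005,-0.005,0,0,-0.0056],[-0.0004,-0.0007,-0.005,0,0,-0.01],[-0.0004,-0.0007,-0.005,0,0,-0.01]])

```text
t: 11.32
position: [0.5496, -0.1315, 0.2643]
ee_rot: [[0.004, 0.563, 0.826], [-0.006, 0.826, -0.563], [-1.0, -0.002, 0.006]]
force: [-3.1, 0.0, 8.9]
opening: 0.0161
```

```bash
python3 st.py
```

```text
{'position': array([ 0.5496, -0.1315,  0.2643]), 'force': array([-3.1018,  0.0316,  8.8673]), 'wrist_torque': array([-0.0214,  0.5199,  0.07  ])} [ 0.0041 -0.0055 -1.    ] key yaw -34.28 tip z 0.0209 j6 -69.0 0.0161 11.3167
```

Call:
arm_command(commands=[[-0.002,-0.0005,-0.005,0.0006,0.0004,-0.0056],[-0.002,-0.0007,-0.005,0.0006,0.0004,-0.0111],[-0.002,-0.0007,-0.005,0.0006,0.0004,-0.0111]])

```text
t: 11.57
position: [0.5495, -0.1319, 0.2643]
ee_rot: [[0.002, 0.621, 0.784], [-0.003, 0.784, -0.621], [-1.0, -0.001, 0.003]]
force: [-2.4, -0.6, 9.0]
opening: 0.0158
```

```bash
python3 st.py
```

```text
{'position': array([ 0.5495, -0.1319,  0.2643]), 'force': array([-2.4054, -0.6469,  8.9829]), 'wrist_torque': array([-0.1833,  0.5049,  0.0897])} [ 0.0023 -0.0026 -1.    ] key yaw -38.38 tip z 0.0209 j6 -65.1 0.0158 11.5667
```

Call:
arm_command(commands=[[-0.002,0,-0.005,0,0.0003,-0.0056],[-0.002,0,-0.005,0,0.0003,-0.0111],[-0.002,0,-0.005,0,0.0003,-0.0111]])

```text
t: 11.82
position: [0.5493, -0.1321, 0.2643]
ee_rot: [[0.001, 0.675, 0.737], [-0.003, 0.737, -0.675], [-1.0, -0.002, 0.003]]
force: [-1.8, -1.1, 8.4]
opening: 0.0164
```

```bash
python3 st.py
```

```text
{'position': array([ 0.5493, -0.1321,  0.2643]), 'force': array([-1.7736, -1.0814,  8.4344]), 'wrist_torque': array([-0.1231,  0.4951,  0.0911])} [ 0.0012 -0.0033 -1.    ] key yaw -42.49 tip z 0.0209 j6 -61.0 0.0164 11.8167
```

Call:
arm_command(commands=[[-0.002,0,-0.005,0,0.0002,-0.0056],[-0.002,0,-0.005,0,0.0002,-0.0111],[-0.002,0,-0.005,0,0.0002,-0.0111]])

```text
t: 12.07
position: [0.5493, -0.1323, 0.2643]
ee_rot: [[0.001, 0.726, 0.687], [-0.004, 0.687, -0.726], [-1.0, -0.002, 0.003]]
force: [-2.7, 0.3, 8.9]
opening: 0.0158
```

```bash
python3 st.py
```

```text
{'position': array([ 0.5493, -0.1323,  0.2643]), 'force': array([-2.659 ,  0.3311,  8.852 ]), 'wrist_torque': array([-0.0355,  0.5042,  0.0958])} [ 0.0008 -0.0039 -1.    ] key yaw -46.59 tip z 0.0209 j6 -56.9 0.0158 12.0667
```

Call:
arm_command(commands=[[-0.003,0,-0.005,0.0003,0.0001,-0.0056],[-0.003,0,-0.005,0.0003,0.0001,-0.0111],[-0.003,0,-0.005,0.0003,0.0001,-0.0111]])

```text
t: 12.32
position: [0.5489, -0.1325, 0.2643]
ee_rot: [[0.001, 0.774, 0.634], [-0.003, 0.634, -0.774], [-1.0, -0.001, 0.003]]
force: [-2.4, -0.1, 8.4]
opening: 0.016
```

```bash
python3 st.py
```

```text
{'position': array([ 0.5489, -0.1325,  0.2643]), 'force': array([-2.3965, -0.0621,  8.4478]), 'wrist_torque': array([-0.1009,  0.5201,  0.0655])} [ 0.001  -0.0027 -1.    ] key yaw -50.69 tip z 0.0209 j6 -52.9 0.016 12.3167
```

Call:
arm_command(commands=[[-0.003,0,-0.005,0.0003,0.0001,-0.0056],[-0.003,0,-0.005,0.0003,0.0001,-0.0111],[-0.003,0,-0.005,0.0003,0.0001,-0.0111]])

```text
t: 12.57
position: [0.5486, -0.1328, 0.2643]
ee_rot: [[0.001, 0.817, 0.577], [-0.002, 0.577, -0.817], [-1.0, 0.0, 0.002]]
force: [-2.5, -1.3, 8.9]
opening: 0.0159
```

```bash
python3 st.py
```

```text
{'position': array([ 0.5486, -0.1328,  0.2643]), 'force': array([-2.5358, -1.2873,  8.9141]), 'wrist_torque': array([-0.1111,  0.538 ,  0.0599])} [ 0.0013 -0.0016 -1.    ] key yaw -54.79 tip z 0.0209 j6 -48.9 0.0159 12.5667
```

Call:
arm_command(commands=[[-0.003,0.001,-0.005,0.0001,0.0002,-0.0056],[-0.003,0.001,-0.005,0.0001,0.0002,-0.0111],[-0.003,0.001,-0.005,0.0001,0.0002,-0.0111]])

```text
t: 12.82
position: [0.5483, -0.1329, 0.2643]
ee_rot: [[0.001, 0.856, 0.517], [-0.002, 0.517, -0.856], [-1.0, -0.0, 0.002]]
force: [-2.2, -1.5, 8.2]
opening: 0.0161
```

```bash
python3 st.py
```

```text
{'position': array([ 0.5483, -0.1329,  0.2643]), 'force': array([-2.1645, -1.48  ,  8.1838]), 'wrist_torque': array([-0.197 ,  0.5262,  0.1038])} [ 0.001  -0.0017 -1.    ] key yaw -58.89 tip z 0.0209 j6 -44.8 0.0161 12.8167
```

Call:
arm_command(commands=[[-0.003,0.001,-0.005,0.0001,0.0002,-0.0056],[-0.003,0.001,-0.005,0.0001,0.0002,-0.0111],[-0.003,0.001,-0.005,0.0001,0.0002,-0.0111]])

```text
t: 13.07
position: [0.548, -0.133, 0.2643]
ee_rot: [[0.001, 0.891, 0.454], [-0.002, 0.454, -0.891], [-1.0, -0.0, 0.002]]
force: [-2.1, -1.2, 8.3]
opening: 0.0159
```

```bash
python3 st.py
```

```text
{'position': array([ 0.548 , -0.133 ,  0.2643]), 'force': array([-2.0768, -1.1699,  8.339 ]), 'wrist_torque': array([-0.1439,  0.461 ,  0.0546])} [ 0.0008 -0.0019 -1.    ] key yaw -62.99 tip z 0.0209 j6 -40.7 0.0159 13.0667
```

Call:
arm_command(commands=[[-0.003,0.001,-0.005,0.0001,0.0002,-0.0056],[-0.003,0.001,-0.005,0.0001,0.0002,-0.0111],[-0.003,0.001,-0.005,0.0001,0.0002,-0.0111]])

```text
t: 13.32
position: [0.5478, -0.133, 0.2643]
ee_rot: [[0.001, 0.921, 0.389], [-0.002, 0.389, -0.921], [-1.0, -0.0, 0.002]]
force: [-2.5, -0.8, 8.3]
opening: 0.0162
```

```bash
python3 st.py
```

```text
{'position': array([ 0.5478, -0.133 ,  0.2643]), 'force': array([-2.4982, -0.8364,  8.3059]), 'wrist_torque': array([-0.1645,  0.4509,  0.1607])} [ 0.0005 -0.002  -1.    ] key yaw -67.08 tip z 0.0209 j6 -36.6 0.0162 13.3167
```

Call:
arm_command(commands=[[-0.003,0.001,-0.005,0.0001,0.0002,-0.0056],[-0.003,0.001,-0.005,0.0001,0.0002,-0.0111],[-0.003,0.001,-0.005,0.0001,0.0002,-0.0111]])

```text
t: 13.57
position: [0.5475, -0.1331, 0.2643]
ee_rot: [[0.0, 0.946, 0.323], [-0.002, 0.323, -0.946], [-1.0, -0.0, 0.002]]
force: [-1.7, -1.0, 7.6]
opening: 0.016
```

```bash
python3 st.py; python3 ov.py turned -71
```

```text
{'position': array([ 0.5475, -0.1331,  0.2643]), 'force': array([-1.7015, -0.9977,  7.6126]), 'wrist_torque': array([-0.2216,  0.5512,  0.2756])} [ 0.0003 -0.0023 -1.    ] key yaw -71.16 tip z 0.0209 j6 -32.5 0.016 13.5667
```

View pics/turned.png

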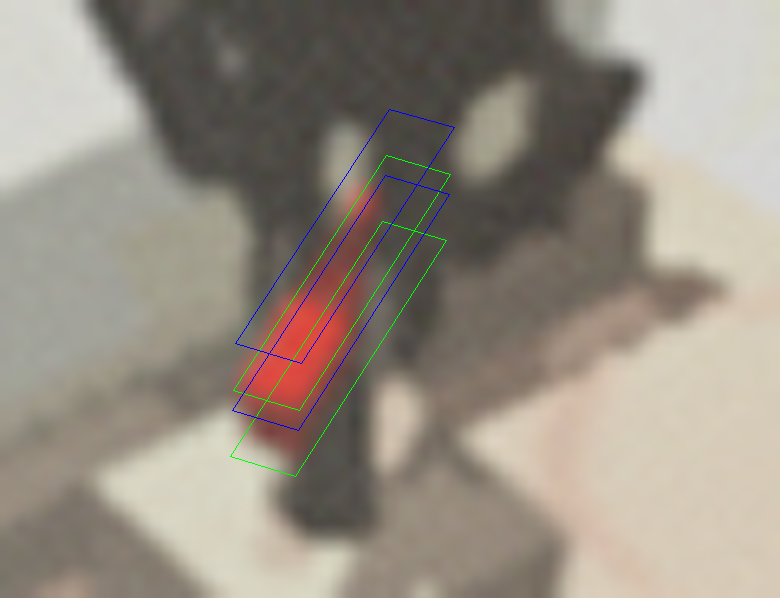

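Call:
arm_command(commands=[[-0.002,0.001,-0.005,0.0001,0.0001,-0.0021],[-0.002,0.001,-0.005,0.0001,0.0001,-0.0042],[-0.002,0.001,-0.005,0.0001,0.0001,-0.0042]])

```text
t: 13.87
position: [0.5474, -0.1332, 0.2643]
ee_rot: [[0.001, 0.954, 0.299], [-0.003, 0.299, -0.954], [-1.0, -0.0, 0.003]]
force: [-2.8, -0.4, 9.7]
opening: 0.0165
```

```bash
python3 st.py
```

```text
{'position': array([ 0.5474, -0.1332,  0.2643]), 'force': array([-2.7705, -0.3976,  9.6724]), 'wrist_torque': array([-0.1876,  0.5321,  0.2805])} [ 0.0005 -0.0026 -1.    ] key yaw -72.57 tip z 0.0209 j6 -31.1 0.0165 13.8667
```

Call:
arm_command(commands=[[-0.001,0,-0.005,0,0,-0.0015]])

```text
t: 13.95
position: [0.5474, -0.1334, 0.2642]
ee_rot: [[0.001, 0.957, 0.291], [-0.003, 0.291, -0.957], [-1.0, 0.0, 0.004]]
force: [-3.6, 1.1, 10.2]
opening: 0.0162
```

```bash
python3 st.py
```

```text
{'position': array([ 0.5474, -0.1334,  0.2642]), 'force': array([-3.6097,  1.136 , 10.2078]), 'wrist_torque': array([-0.0279,  0.771 ,  0.37  ])} [ 0.001  -0.0034 -1.    ] key yaw -73.06 tip z 0.0208 j6 -30.6 0.0162 13.95
```

Call:
arm_command(commands=[[-0.001,0,-0.005,0,0,-0.0015]])

```text
t: 14.03
position: [0.5473, -0.1335, 0.2642]
ee_rot: [[0.001, 0.959, 0.283], [-0.004, 0.283, -0.959], [-1.0, 0.0, 0.004]]
force: [-3.5, 0.1, 9.9]
opening: 0.0159
```

```bash
python3 st.py
```

```text
{'position': array([ 0.5473, -0.1335,  0.2642]), 'force': array([-3.4934,  0.0645,  9.8695]), 'wrist_torque': array([0.1442, 0.7821, 0.3748])} [ 0.0014 -0.004  -1.    ] key yaw -73.57 tip z 0.0208 j6 -30.0 0.0159 14.0333
```

Call:
arm_command(commands=[[-0.002,0,-0.004,0,0,0],[-0.002,0,-0.004,0,0,0],[-0.002,0,-0.004,0,0,0],[-0.002,0,-0.004,0,0,0],[-0.002,0,-0.004,0,0,0],[-0.002,0,-0.004,0,0,0]], jaw=0)

```text
t: 14.53
position: [0.5469, -0.1335, 0.2633]
ee_rot: [[0.001, 0.959, 0.283], [-0.004, 0.283, -0.959], [-1.0, 0.0, 0.004]]
force: [-0.3, 0.3, -0.3]
opening: 0.0423
```

```bash
python3 st.py
```

```text
{'position': array([ 0.5469, -0.1335,  0.2633]), 'force': array([-0.3232,  0.2771, -0.3319]), 'wrist_torque': array([ 0.0158, -0.052 , -0.0005])} [ 0.0013 -0.0039 -1.    ] key yaw -73.57 tip z 0.0199 j6 -30.1 0.0423 14.5333
```

Released with zero force. Lift straight up, then move back so that the cameras see the key.

Call:
arm_command(commands=[[0,0,0.05,0,0,0],[0,0,0.15,0,0,0],[0,0,0.3,0,0,0],[0,0,0.5,0,0,0],[0,0,0.7,0,0,0],[0,0,0.9,0,0,0],[0,0,0.9,0,0,0]])

```text
t: 15.12
position: [0.5485, -0.1339, 0.4524]
ee_rot: [[0.014, 0.959, 0.283], [-0.007, 0.283, -0.959], [-1.0, 0.011, 0.011]]
force: [1.0, -0.1, 0.5]
opening: 0.0425
```

Call:
arm_command(commands=[[-0.3,-0.6,0,0,0,0],[-0.5,-1,0,0,0,0],[-0.5,-1,0,0,0,0],[-0.5,-1,0,0,0,0],[-0.5,-1,0,0,0,0],[-0.5,-1,0,0,0,0],[-0.5,-1,0,0,0,0],[-0.5,-1,0,0,0,0]])

```text
t: 15.78
position: [0.448, -0.3344, 0.4527]
ee_rot: [[0.014, 0.96, 0.281], [-0.007, 0.281, -0.96], [-1.0, 0.012, 0.011]]
force: [-0.5, 0.3, -0.1]
opening: 0.0427
```

```bash
python3 st.py; python3 look.py done; python3 ov.py done2 -73
```

```text
{'position': array([ 0.448 , -0.3344,  0.4527]), 'force': array([-0.496 ,  0.2819, -0.1256]), 'wrist_torque': array([ 0.0305, -0.0018,  0.0045])} [ 0.014  -0.0068 -0.9999] key yaw -73.70 tip z 0.2093 j6 -53.3 0.0427 15.7833
{'position': array([ 0.448 , -0.3344,  0.4527]), 'ee_rot': array([[ 0.014 ,  0.9597,  0.2805],
       [-0.0068,  0.2807, -0.9598],
       [-0.9999,  0.0116,  0.0105]]), 'force': array([-0.496 ,  0.2819, -0.1256]), 'wrist_torque': array([ 0.0305, -0.0018,  0.0045]), 'joint_positions': array([-36.946 ,  11.6037,  98.9689,   0.1829,  68.5488, -53.3085])} 15.7833
```

View pics/done2.png

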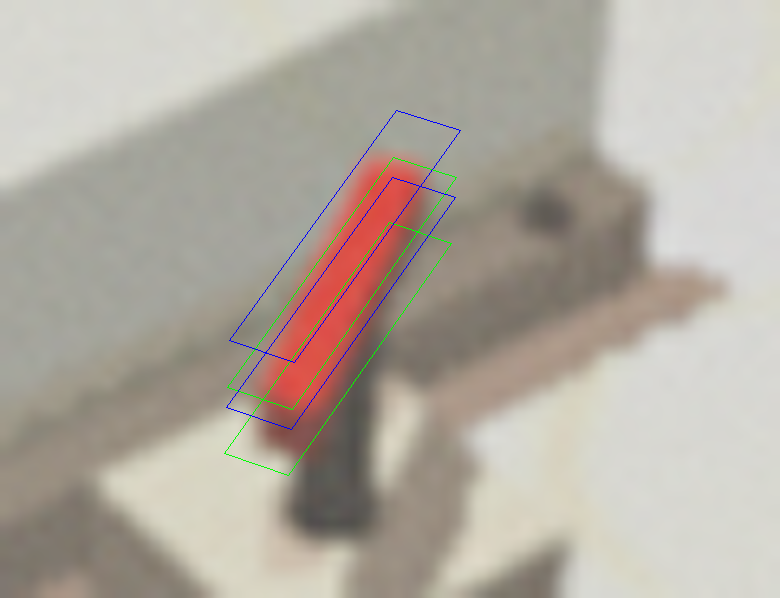

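View pics/done_top.png

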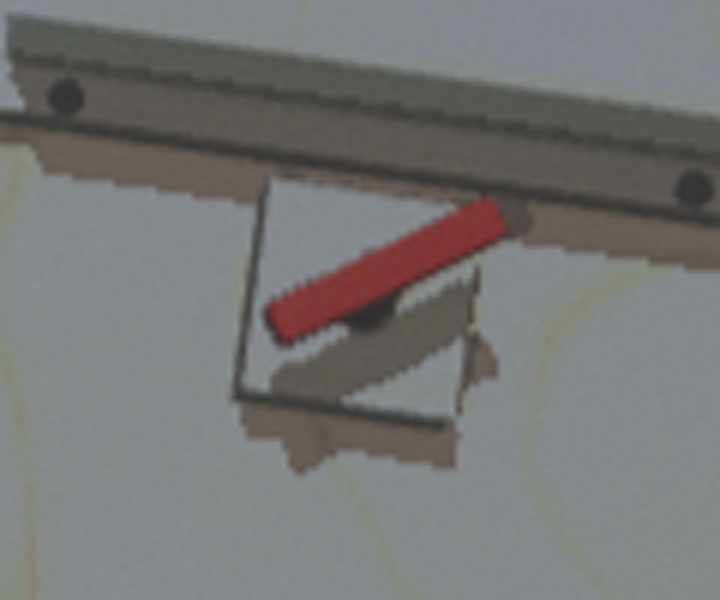

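```bash
python3 - <<'E'
from h import *
from scipy.optimize import least_squares
obs={}
for c in("top","side"):
    a=np.load(f"done_{c}.npy").astype(float); b,g,r=a[...,0],a[...,1],a[...,2]
    s=((r>1.7*g)&(r>1.6*b)).astype(np.uint8); w=np.zeros_like(s)
    cx,cy=dict(top=(400,245),side=(357,205))[c]; w[cy-35:cy+35,cx-40:cx+40]=1; s*=w
    n,l,st,ce=cv2.connectedComponentsWithStats(s); k=1+np.argmax(st[1:,4]); m=cv2.moments((l==k).astype(np.uint8),True)
    obs[c]=(np.array([m["m10"],m["m01"]])/m["m00"],np.array([m["mu20"],m["mu11"],m["mu02"]])/m["m00"]); print(c,st[k],obs[c][0])
def res(p,cs=("top","side")):
    e=[]
    for c in cs:
        ce,mu=mom(proj(c,box(p[:3],p[3],.09,.016,.02))); e+=list(ce-obs[c][0])+list((mu-obs[c][1])/10)
    return np.array(e)
r=least_squares(res,[.546,-.13,.106,-1.27],diff_step=1e-3);print(r.x,np.degrees(r.x[3]),r.fun.round(2))
# each camera with its own guard reference, vary z
for c,B in(("top",(.546,-.1324)),("side",(.5457,-.128))):
    for z in(.106,.110,.114,.120): print(c,z,(obs[c][0]-mom(proj(c,box(np.array([*B,z]),r.x[3],.09,.016,.02)))[0]).round(2))
E
```

```text
top [379 234  39  24 293] [398.19795222 245.53242321]
side [350 193  12  19 107] [355.71028037 202.1682243 ]
[ 0.54784    -0.13335247  0.10694067 -1.12132765] -64.24734189666148 [-0.2  -0.44  1.24 -0.67  0.54  0.61  0.27  0.28 -0.48  1.66]
top 0.106 [ 0.67 -0.49]
top 0.11 [ 0.42 -0.22]
top 0.114 [0.17 0.06]
top 0.12 [-0.21  0.48]
side 0.106 [ 0.06 -1.69]
side 0.11 [ 0.   -0.67]
side 0.114 [-0.06  0.35]
side 0.12 [-0.15  1.88]
```

Call:
arm_command(commands=[[0.49,1,0,0.0011,0.0022,0],[0.49,1,0,0.0011,0.0022,0],[0.49,1,0,0.0011,0.0022,0],[0.49,1,0,0.0011,0.0022,0],[0.49,1,0,0.0011,0.0022,0],[0.49,1,0,0.0011,0.0022,0],[0.49,1,0,0.0011,0.0022,0],[0.49,1,0,0.0011,0.0022,0]], jaw=-1, newtons=20)

```text
t: 16.6
position: [0.5473, -0.131, 0.4524]
ee_rot: [[-0.0, 0.958, 0.288], [0.0, 0.288, -0.958], [-1.0, -0.0, -0.0]]
force: [0.1, 0.6, -0.8]
opening: -0.0002
```

```bash
python3 st.py
```

```text
{'position': array([ 0.5473, -0.131 ,  0.4524]), 'force': array([ 0.1165,  0.5889, -0.7519]), 'wrist_torque': array([-0.0116, -0.0585,  0.0093])} [-0.0004  0.0002 -1.    ] key yaw -73.29 tip z 0.2090 j6 -30.3 -0.0002 16.6
```

Call:
arm_command(commands=[[0,0,-0.2,0,0,0],[0,0,-0.4,0,0,0],[0,0,-0.55,0,0,0],[0,0,-0.65,0,0,0],[0,0,-0.72,0,0,0],[0,0,-0.75,0,0,0],[0,0,-0.75,0,0,0]])

```text
t: 17.18
position: [0.5466, -0.1315, 0.3011]
ee_rot: [[-0.003, 0.958, 0.287], [0.001, 0.287, -0.958], [-1.0, -0.003, -0.002]]
force: [0.4, -0.4, 0.9]
opening: 0.0001
```

```bash
python3 st.py
```

```text
{'position': array([ 0.5466, -0.1315,  0.3011]), 'force': array([ 0.4164, -0.3727,  0.9101]), 'wrist_torque': array([0.0262, 0.0353, 0.0052])} [-0.0031  0.0007 -1.    ] key yaw -73.32 tip z 0.0577 j6 -30.4 0.0001 17.1833
```

Call:
arm_command(commands=[[0,0,-0.01,0,0,0],[0,0,-0.025,0,0,0],[0,0,-0.025,0,0,0]])

```text
t: 17.43
position: [0.5466, -0.1318, 0.2966]
ee_rot: [[-0.002, 0.958, 0.287], [0.0, 0.287, -0.958], [-1.0, -0.002, -0.001]]
force: [-0.8, -0.5, 0.3]
opening: 0.0001
```

```bash
python3 st.py
```

```text
{'position': array([ 0.5466, -0.1318,  0.2966]), 'force': array([-0.7941, -0.4636,  0.3213]), 'wrist_torque': array([0.024 , 0.0287, 0.0078])} [-0.0021  0.0003 -1.    ] key yaw -73.33 tip z 0.0532 j6 -30.4 0.0001 17.4333
```

Call:
arm_command(commands=[[0,0,-0.01,0,0,0],[0,0,-0.02,0,0,0],[0,0,-0.02,0,0,0]])

```text
t: 17.68
position: [0.5466, -0.1317, 0.2927]
ee_rot: [[-0.002, 0.958, 0.287], [0.0, 0.287, -0.958], [-1.0, -0.002, -0.001]]
force: [-0.4, 0.7, 0.4]
opening: -0.0003
```

```bash
python3 st.py
```

```text
{'position': array([ 0.5466, -0.1317,  0.2927]), 'force': array([-0.3834,  0.708 ,  0.4056]), 'wrist_torque': array([-0.0106, -0.0387,  0.021 ])} [-0.0018  0.0003 -1.    ] key yaw -73.33 tip z 0.0493 j6 -30.4 -0.0003 17.6833
```

Call:
arm_command(commands=[[0,0,-0.01,0,0,0],[0,0,-0.02,0,0,0],[0,0,-0.02,0,0,0]])

```text
t: 17.93
position: [0.5472, -0.1318, 0.2894]
ee_rot: [[-0.0, 0.958, 0.287], [-0.0, 0.287, -0.958], [-1.0, -0.0, 0.0]]
force: [-1.6, 1.0, 4.6]
opening: -0.0002
```

```bash
python3 st.py
```

```text
{'position': array([ 0.5472, -0.1318,  0.2894]), 'force': array([-1.6313,  1.0055,  4.6149]), 'wrist_torque': array([ 0.0794,  0.1974, -0.0064])} [-0.0001 -0.0001 -1.    ] key yaw -73.33 tip z 0.0460 j6 -30.4 -0.0002 17.9333
```

Call:
arm_command(commands=[[0,0,-0.005,0,0,0],[0,0,-0.006,0,0,0],[0,0,-0.006,0,0,0]])

```text
t: 18.18
position: [0.5477, -0.1319, 0.2893]
ee_rot: [[0.001, 0.958, 0.287], [-0.0, 0.287, -0.958], [-1.0, 0.001, 0.001]]
force: [-1.5, 1.3, 11.3]
opening: -0.0001
```

```bash
python3 st.py
```

```text
{'position': array([ 0.5477, -0.1319,  0.2893]), 'force': array([-1.4923,  1.2859, 11.2579]), 'wrist_torque': array([0.1022, 0.464 , 0.0092])} [ 0.0013 -0.0004 -1.    ] key yaw -73.32 tip z 0.0459 j6 -30.4 -0.0001 18.1833
```

Call:
arm_command(commands=[[0,0,0.05,0,0,0],[0,0,0.2,0,0,0],[0,0,0.4,0,0,0],[0,0,0.6,0,0,0],[0,0,0.8,0,0,0],[0,0,0.8,0,0,0]])

```text
t: 18.68
position: [0.5493, -0.1322, 0.458]
ee_rot: [[0.013, 0.958, 0.287], [-0.003, 0.287, -0.958], [-1.0, 0.012, 0.007]]
force: [2.3, -0.6, 0.1]
opening: 0.0003
```

Call:
arm_command(commands=[[-0.3,-0.6,0,0,0,0],[-0.5,-1,0,0,0,0],[-0.5,-1,0,0,0,0],[-0.5,-1,0,0,0,0],[-0.5,-1,0,0,0,0],[-0.5,-1,0,0,0,0],[-0.5,-1,0,0,0,0],[-0.5,-1,0,0,0,0]])

```text
t: 19.35
position: [0.4489, -0.3328, 0.458]
ee_rot: [[0.014, 0.958, 0.285], [-0.003, 0.285, -0.959], [-1.0, 0.012, 0.007]]
force: [0.5, 0.4, 0.1]
opening: -0.0001
```

```bash
python3 st.py; python3 look.py fin; python3 - <<'E'
from cell import *
import cv2
cv2.imwrite("pics/fin_all.png",grab_frame("top"))
E
```

```text
{'position': array([ 0.4489, -0.3328,  0.458 ]), 'force': array([0.4646, 0.4058, 0.115 ]), 'wrist_torque': array([ 0.0088, -0.0182, -0.029 ])} [ 0.0135 -0.0031 -0.9999] key yaw -73.44 tip z 0.2146 j6 -53.5 -0.0001 19.35
{'position': array([ 0.4489, -0.3328,  0.458 ]), 'ee_rot': array([[ 0.0135,  0.9585,  0.2849],
       [-0.0031,  0.285 , -0.9585],
       [-0.9999,  0.0121,  0.0068]]), 'force': array([0.4646, 0.4058, 0.115 ]), 'wrist_torque': array([ 0.0088, -0.0182, -0.029 ]), 'joint_positions': array([-36.8069,  11.3665,  98.5827,   0.3458,  69.3238, -53.4826])} 19.35
```

View pics/fin_all.png

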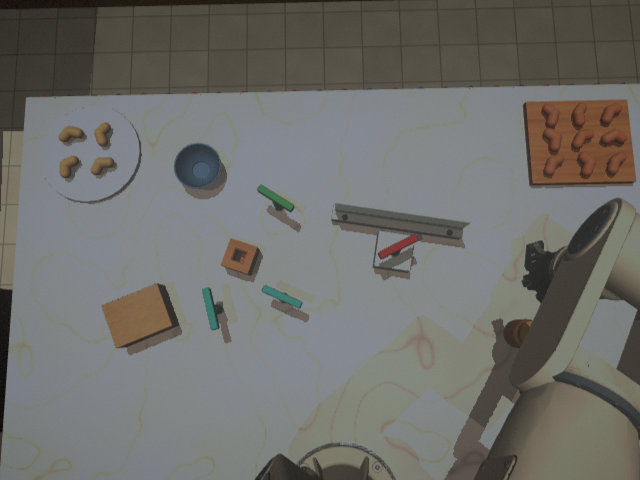

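View pics/fin_side.png

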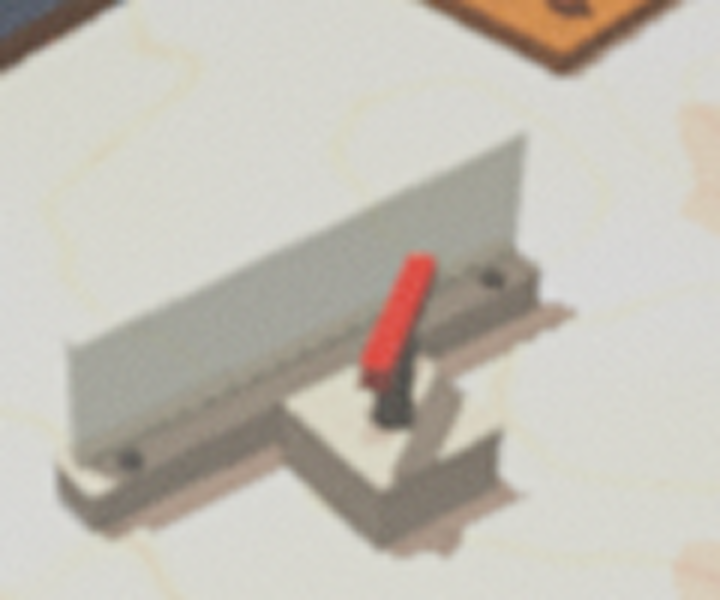

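```bash
python3 -c "
from cell import env
print(env.finish_job())"
```

```text
the job is handed in; nothing more can be done
None
```

The red key is standing in the guard's clamp screw, fully home, with the screw tightened clockwise until I felt its stop. I handed the job in at about 19.5 s of the 72 s allowed.

**What I did:** I gripped the key in the holder and matched it to the socket angle, which I estimated from the top picture. It went in without resistance until it met the bottom with the tip at 20.8 mm (socket bottom 21 mm), pressing with about 12 N. I then turned it clockwise through about 75° of wrist motion, keeping 8–10 N of downward force on it. The resistance stayed at about 0.05–0.13 N m while the screw turned, then rose to about 0.37 N m on the stop. I released it there.

**Last checks:**
- **Fully home:** I touched the handle top with closed fingertips. It stood at 116.4 mm against 116 mm expected, and did not move under about 11 N.
- **Bystanders:** in the last top picture the bowl and cake box look unmoved. The jar is partly hidden by the arm, but nothing came near it.

**What disagreed:**
- **Height in the pictures:** compared with the guard alone, both cameras put the handle about 5–7 mm too high. A fit using both cameras gave 107 mm for the handle centre (106 mm expected), so I relied on the contact checks.
- **Angle after release:** the key stood at about −64°, while the gripper had reached −73.6°. I take this as the clamp unwinding plus play in the socket and grip, but I had no direct reading of the screw angle or clamp strain.

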